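Turn the tea caddy row round for the guest

ROBOT

A 7-joint arm with a two-finger parallel gripper is mounted at the origin on the work surface. World frame = base frame: x ahead of the robot, y to its left, z up, the work surface at z = 0. Lengths are in m, angles in rad, forces in N, time in s.
With the tool pointing down it reaches from about 0.375 to 0.925 m from the base axis. Payload 3.1 kg.
Tool frame: the origin (TCP) lies on the mounting face of the last link; the fingertips stand 173 mm ahead of it and the grasp point (between the pads) lies arm.grip_depth ahead of it (arm.grip_depth is the distance from the TCP to the grasp point, in m); y points along the fingers, x is the direction in which the jaws open and shut, and the axes are right-handed (so a half turn about y gives the same grasp; the last joint's range is limited). The gripper opens to 85 mm and grips with 20 to 120 N. Pads are 22 mm wide; open, the fingers measure 114 mm over their backs; the gripper's body (76 mm by 85 mm) begins 54 mm behind the grasp point. The pads swing forward as they close: fully open they stand 13 mm farther back than shut.
Start: joints at [1.017, 0.383, 0.044, 1.598, -0.018, 1.161, -0.05], TCP at [0.286, -0.584, 0.405] pointing down, gripper open.
Joint ranges: [-2.61, 2.61], [-0.41, 2.15], [-1.48, 1.57], [0, 2.5], [-1.57, 4.71], [0.05, 1.97], [-2.85, 2.85]. Speed limits (rad/s): [2.79, 2.79, 3.14, 3.14, 3.14, 3.14, 3.14].

INTERFACE

Orientations are given as a unit quaternion [w, x, y, z].
In Python, from workcell import readout, viewer, workorder, arm gives the robot as it stands. The module is installed in compiled form; this text tells all that it offers.
- The arm moves only by the tool jog_arm, never from a script. Its argument "series" is text: rows parted by semicolons, each of 7 numbers parted by spaces: the shift along the tool's x, y, z in mm, then the turn, a rotation vector about the tool's x, y, z in degrees, then the finger opening in mm, from 0 to 85.4. A call has 1 to 10 rows; each row shifts and turns the pose as measured when the row begins, along the tool's axes as they then stand; what a row does not reach is not made up. A row lasts 1/12 s, in which the tool goes at most 41.7 mm and 7.16 degrees, less where a joint would pass 70% of its speed; a pose out of reach is approached as far as the arm can. A call is refused whole if a number of a shift passes 41.7 or a number of a turn 7.16, either way. A call with a gripper value outside its range is refused whole. The fingers move at their own pace and stop on an object; "force" is the grip in N (left out, the last holds). Time passes only in rows, so rows that do not move let the fingers close. It gives the time, the measured TCP pose, the force and the opening at its end, in the units of the state.
- readout.get_state(): the state, without advancing time (a new reading comes with each control period).
- viewer.snapshot(name): name is "scene" or "side" or "wrist"; returns a dict with "frame" (400x640x3 uint8, red, green, blue), "fx", "fy", "cx", "cy" (pixels), "rvec" (rotation vector, rad) and "tvec" (3), from world to camera coordinates, as OpenCV has them. Camera axes: x right, y down, z forward; pixel columns grow to the right and rows downward; lengths in m; the calibration is good to about 2 mm. A picture is of the moment at which its call begins. There is no depth.
- workorder.close_job(): hands the job in, once; it reports no verdict.
The state is a dict: "time": time; "joint_pos": joint angles; "qvel": joint speeds; "joint_torque": joint torques, N m; "eef_pos": TCP position; "ee_rot": TCP orientation; "force": force on the tool from outside, world axes, zero at the start; "torque": the same for the moment, N m; "gripper_width": finger opening in m.
Only numpy, scipy, OpenCV 4.12 (cv2) and the standard library are available. Lean on these libraries where they do the work, as an engineer would, in place of code of your own. Each camera call takes 0.05 s, during which the arm holds its last target.

TASK

Move the four little white tea caddies from the bamboo rack to the rosewood rack in reverse order, so that a guest facing you sees them in the left-to-right order that you see now: the caddy at the left end of the bamboo rack (seen from the robot) goes into the right end bay, the second from the left into the second bay from the right, and so on. Stand each caddy upright in the middle of its own bay, without knocking any over on the way, and leave them all standing still and released.

Things in the scene. Friction and masses are not known exactly. Their poses are not given: they have to be found in the camera images.
- caddy_tall_mid (a point): tall slim round white porcelain caddy, 32 mm diameter, 74 mm high, flat 29 mm wooden lid on top from 60 mm up; loose, 0.09 to 0.21 kg; point on its axis half-way up (37 mm above its base), z up
- caddy_squat_mid (a point): squat round white porcelain caddy, 44 mm diameter (straight walls up to 39 mm), 54 mm high over its low domed white lid and small white knob; loose, 0.09 to 0.21 kg; point on its axis half-way up (27 mm above its base), z up
- caddy_square_mid (a point): square white porcelain caddy, 36 x 36 mm, 62 mm high, square 33 mm wooden lid from 49 mm up; its x and y axes are square to its faces, which start within 9 degrees of the bamboo rack's axes; loose, 0.09 to 0.21 kg; point on its axis half-way up (31 mm above its base), z up
- caddy_shoulder_mid (a point): round white porcelain caddy, 40 mm diameter with straight walls up to 43 mm, then a sloping shoulder to a narrow 20 mm neck and an 18 mm cork stopper, 70 mm high in all; loose, 0.09 to 0.21 kg; point on its axis half-way up (35 mm above its base), z up
- bamboo_rack: pale bamboo board, 86 (x) x 280 (y) x 15 mm, fixed, left or right on the slab, turned up to 17 degrees; full at the start: four dark cork pads along its y at -102, -34, +34, +102 mm, a caddy on each. Origin: centre of its underside; y along the row towards the left as seen from the robot, x away from the robot, z up
- rosewood_rack: dark rosewood board, 86 (x) x 280 (y) x 15 mm, fixed, on the other side from the bamboo rack, turned up to 17 degrees; five low cross slats (6 mm wide, 10 mm high) part it into four empty bays 62 mm wide, open front and back, centres at y -102, -34, +34, +102 mm, x 0, floor 15 mm above the origin. Origin: centre of its underside; y along the row to the robot's left, z up
- pad_tall: round dark brown cork pad, 56 mm diameter, 3 mm thick, fixed on the bamboo rack, on which the tall caddy stands at the start; it stays behind and so marks that caddy's first place; its rim shows around the caddy's foot. Origin at the centre of its underside
- pad_squat: round dark brown cork pad, 56 mm diameter, 3 mm thick, fixed on the bamboo rack, on which the squat caddy stands at the start; it stays behind and so marks that caddy's first place; its rim shows around the caddy's foot. Origin at the centre of its underside
- pad_square: round dark brown cork pad, 56 mm diameter, 3 mm thick, fixed on the bamboo rack, on which the square caddy stands at the start; it stays behind and so marks that caddy's first place; its rim shows around the caddy's foot. Origin at the centre of its underside
- pad_shoulder: round dark brown cork pad, 56 mm diameter, 3 mm thick, fixed on the bamboo rack, on which the shouldered caddy stands at the start; it stays behind and so marks that caddy's first place; its rim shows around the caddy's foot. Origin at the centre of its underside
Things that resemble listed ones, but are neither listed nor needed, are in the scene too. What is shaped like the part that bears caddy_square_mid but purple or red is not meant.

How it is judged:
By the outcome, as a careful person would: the job done as asked, in the order asked, and still so for the second after the job is handed in, with the robot touching nothing.
It also fails if it takes over 122 s, if anything falls off the work surface, if the arm or the gripper's body presses on something with over 40 N, if the wrist force passes 120 N, or if a joint passes its speed limit or range.

## Working session

There is one attempt and no reset: what is moved stays moved. The work goes in short steps, Python scripts to look and compute and a tool call to move; the robot and the scene stay as the last step left them, time stands still between calls to the robot, and variables do not carry over. Pictures are saved under pics/ and viewed, and the job is handed in when it is done.

Besides the shell and the picture viewer there is one more tool, called after "Emit:" as a command line: name --argument value ..., lists and objects as JSON in quotes. jog_arm: Moves the arm, as the interface text tells. Its arguments: {"type":"object","properties":{"series":{"type":"string"},"force":{"type":"number"}},"required":["series"]}

```bash
mkdir -p pics; ls; python3 - <<'E'
from workcell import readout, viewer, arm
import cv2, numpy as np
print(readout.get_state(), arm.grip_depth)
for n in ["scene","side","wrist"]:
    s=viewer.snapshot(n); cv2.imwrite(f"pics/{n}0.png",s["frame"][:,:,::-1])
    R=cv2.Rodrigues(np.array(s["rvec"]))[0]; print(n,s["fx"],s["cx"],s["cy"],-R.T@np.array(s["tvec"]).ravel(), R[2])
E
```

```text
pics
{'time': 0.0, 'joint_pos': array([ 1.01723238,  0.38384972,  0.04382437,  1.5995926 , -0.01788532,
        1.16121815, -0.04988572]), 'qvel': array([-0.0023905 ,  0.00017276, -0.0007642 ,  0.00074952,  0.00185238,
        0.00179797, -0.00130084]), 'joint_torque': array([-1.09914458e-04, -4.33466828e+01,  1.02462865e+00, -2.49518341e+01,
        1.05947195e-02,  1.13257804e-02,  4.19555386e-05]), 'eef_pos': array([ 0.28589769, -0.58319693,  0.40326828]), 'ee_rot': array([ 0.60050407, -0.59959727,  0.37491349, -0.37325305]), 'force': array([ 0.17706564, -0.7844716 ,  0.55840078]), 'torque': array([-0.0343119 ,  0.05046315, -0.03326345]), 'gripper_width': 0.08541301131004776} 0.1547
scene 482.02685709576883 324.4540442760395 196.72021694559984 [1.22359519 0.3738132  1.074581  ] [-0.60115045 -0.22694716 -0.76623307]
side 437.3884004443331 324.21519758800923 203.44901036905358 [-0.12600686  0.93954096  1.142119  ] [ 0.3759528  -0.58143554 -0.72152076]
wrist 328.0233255025558 313.9089506032977 197.83100293617798 [ 0.36059678 -0.54704274  0.3727086 ] [-0.29133071 -0.14115061 -0.94615164]
```

View pics/scene0.png

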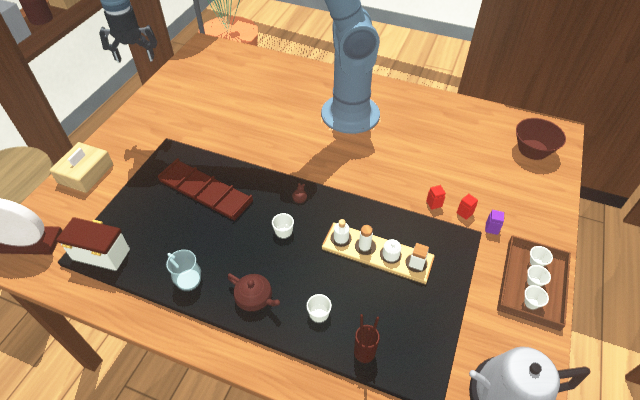

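View pics/side0.png

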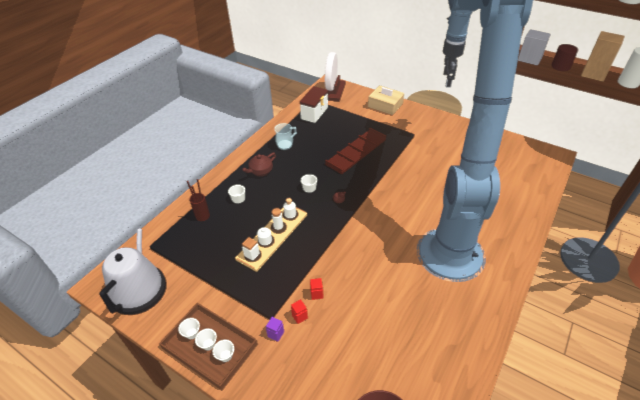

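View pics/wrist0.png

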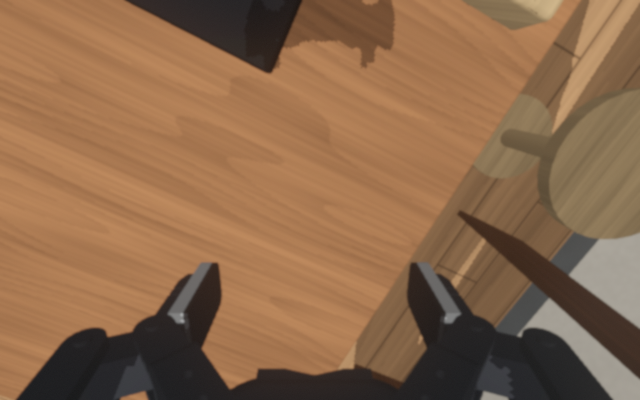

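```bash
python3 - <<'E'
import cv2
a=cv2.imread("pics/scene0.png"); b=cv2.imread("pics/side0.png")
def c(im,x,y,w,h,n,k): cv2.imwrite(n,cv2.resize(im[y:y+h,x:x+w],None,fx=k,fy=k,interpolation=cv2.INTER_CUBIC))
c(a,315,210,130,80,"pics/sc_b.png",6)
c(a,150,150,110,75,"pics/sc_r.png",7)
c(b,230,190,90,85,"pics/si_b.png",7)
c(b,315,120,90,60,"pics/si_r.png",8)
E
```

```text
(no output)
```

View pics/sc_b.png

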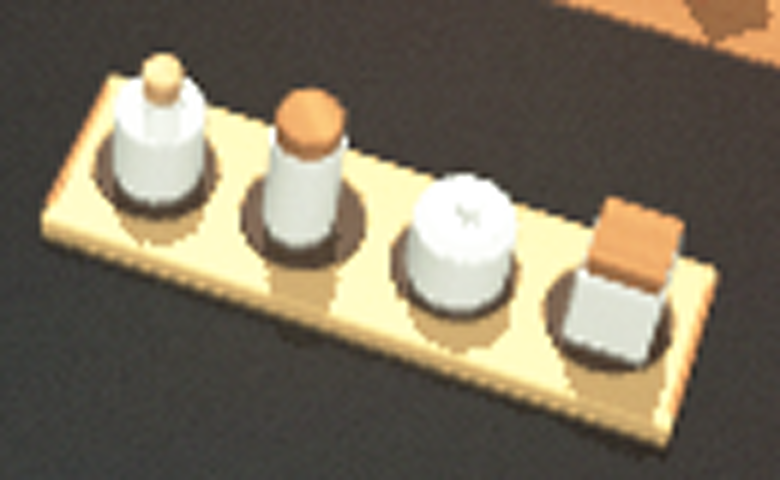

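View pics/sc_r.png

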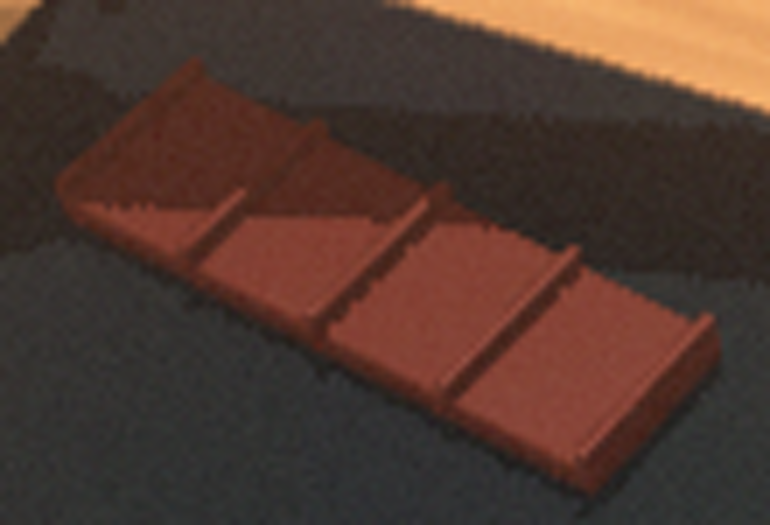

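View pics/si_b.png

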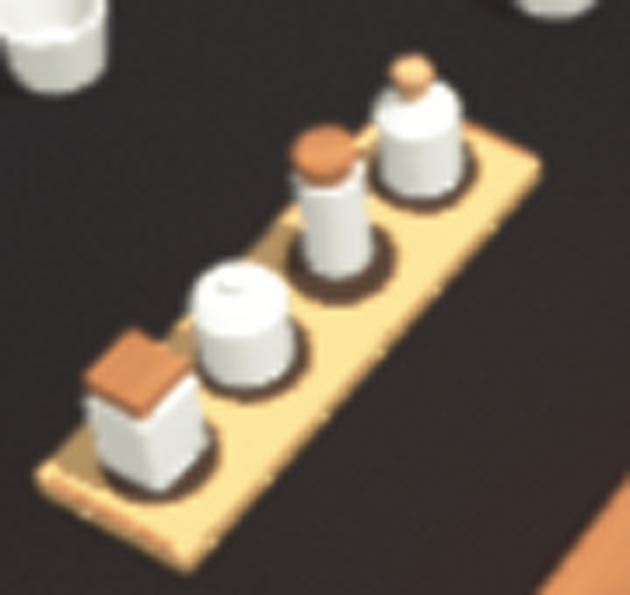

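View pics/si_r.png

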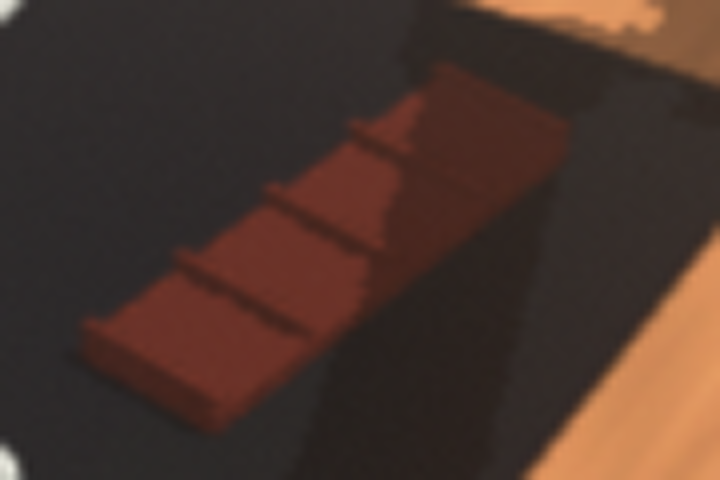

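```bash
cat > h.py <<'E'
import numpy as np, cv2
from scipy.optimize import least_squares
from scipy.spatial.transform import Rotation as Ro
def proj(s,P):
    K=np.array([[s["fx"],0,s["cx"]],[0,s["fy"],s["cy"]],[0,0,1]])
    return cv2.projectPoints(np.array(P,float).reshape(-1,1,3),np.array(s["rvec"],float),np.array(s["tvec"],float),K,None)[0].reshape(-1,2)
def ray(s,uv,z):
    R=cv2.Rodrigues(np.array(s["rvec"],float))[0]; c=-R.T@np.array(s["tvec"],float).ravel()
    d=R.T@np.array([(uv[0]-s["cx"])/s["fx"],(uv[1]-s["cy"])/s["fy"],1]); return c+d*(z-c[2])/d[2]
def T(p,L):
    L=np.array(L,float); c,s_=np.cos(p[2]),np.sin(p[2])
    return np.c_[p[0]+c*L[:,0]-s_*L[:,1],p[1]+s_*L[:,0]+c*L[:,1],p[3]+L[:,2]]
def fit(obs,p0,free_z=True):
    # obs: list of (snap, uv list, local pts)
    def f(p):
        q=p if free_z else np.r_[p,p0[3]]
        return np.concatenate([(proj(s,T(q,L))-np.array(uv)).ravel() for s,uv,L in obs])
    r=least_squares(f,p0 if free_z else p0[:3],loss="soft_l1",x_scale=0.01)
    return r.x,f(r.x).reshape(-1,2)
E
cat > cal.py <<'E'
E
python3 - <<'E'
from workcell import viewer
import pickle
from h import *
S={n:viewer.snapshot(n) for n in ["scene","side"]}
pickle.dump(S,open("S.pkl","wb"))
def up(a,k,o): return (np.array(a,float)+.5)/k-.5+np.array(o)
x,y=.043,.140
ob=[(S["scene"],up([(112,77),(45,215),(668,430),(717,265)],6,(315,210)),[(-x,-y,.015),(x,-y,.015),(x,y,.015),(-x,y,.015)]),
(S["side"],up([(540,160),(40,472),(187,555)],7,(230,190)),[(-x,-y,.015),(x,y,.015),(-x,y,.015)])]
for fz in (True,False):
    p,r=fit(ob,np.array([.6,.2,0,0.0]),fz); print("bamboo",p.round(4),r.round(1).tolist())
e=.139;z=.025
ob=[(S["scene"],up([(195,62),(62,180),(712,318),(582,460),(320,125),(443,188),(310,315),(577,252),(447,385)],7,(150,150)),
 [(-x,-e,z),(x,-e,z),(-x,e,z),(x,e,z),(-x,-.068,z),(-x,0,z),(x,0,z),(-x,.068,z),(x,.068,z)]),
(S["side"],up([(85,325),(225,410),(180,252),(270,187),(352,125),(440,65),(568,125)],8,(315,120)),
 [(x,e,z),(-x,e,z),(x,.068,z),(x,0,z),(x,-.068,z),(x,-e,z),(-x,-e,z)])]
for fz in (True,False):
    p,r=fit(ob,np.array([.6,-.2,0,0.0]),fz); print("rose",p.round(4),r.round(1).tolist())
E
```

```text
bamboo [ 0.5235  0.2564 -0.0063  0.0203] [[-0.9, -1.5], [-1.7, -0.0], [0.0, -0.3], [-0.0, -0.1], [-0.3, 0.3], [-1.2, 1.1], [-0.7, 1.1]]
bamboo [ 0.5153  0.2566 -0.0154] [[0.3, 0.4], [-0.5, 1.5], [-0.8, 1.5], [-0.6, 2.2], [2.2, 5.4], [1.6, 5.8], [1.8, 6.0]]
rose [ 0.4995 -0.2686 -0.1753  0.0159] [[-0.4, -1.1], [-1.9, 0.0], [0.5, -0.3], [-0.2, 0.0], [-0.1, -1.0], [0.3, -1.0], [-0.6, 0.1], [-0.3, -0.9], [-1.3, 0.0], [-0.7, 1.0], [-1.2, 0.2], [-0.5, 1.2], [-0.7, 1.1], [-0.2, 1.0], [-0.5, 0.5], [0.2, 1.3]]
rose [ 0.493  -0.2755 -0.168 ] [[-0.3, 0.7], [-1.4, 1.8], [0.1, 0.8], [-0.1, 0.9], [-0.1, 0.6], [0.2, 0.4], [-0.3, 1.4], [-0.5, 0.4], [-1.1, 1.2], [1.8, 3.9], [1.4, 3.0], [1.8, 4.0], [1.4, 3.9], [1.7, 3.7], [1.2, 3.2], [1.9, 3.9]]
```

```bash
cat >> h.py <<'E'
def plan(g,th,st,gd=0.1547,n=None,tcp=False):
    """g: grasp point world; th: jaw yaw (rad). prints tool-frame total shift mm, total turn about tool y deg"""
    w,x,y,z=st["ee_rot"]; R=Ro.from_quat([x,y,z,w]).as_matrix()
    Rt=np.c_[[np.cos(th),np.sin(th),0],[0,0,-1],[-np.sin(th),np.cos(th),0]]
    p=np.array(g,float)+(0 if tcp else np.array([0,0,gd]))
    d=R.T@(p-st["eef_pos"])*1000
    rv=np.degrees(Ro.from_matrix(R.T@Rt).as_rotvec())
    print("tool shift mm",d.round(1),"turn deg",rv.round(2),"world d",((p-st["eef_pos"])*1000).round(1),"jaw yaw",np.degrees(np.arctan2(R[1,0],R[0,0])).round(2))
E
python3 - <<'E'
from workcell import readout
from h import *
plan([.5,.22,.40],0,readout.get_state(),tcp=True)
S=__import__("pickle").load(open("S.pkl","rb"))
s=S["scene"]
for n,uv in dict(frog=(300,197),cup=(283,232),cup2=(319,315),pot=(255,300),pitch=(185,285),red=(437,205)).items(): print(n,ray(s,uv,.03).round(3))
E
```

```text
tool shift mm [-627.2    4.8  545.8] turn deg [-4.000e-02 -6.388e+01 -7.000e-02] world d [214.  803.4  -4. ] jaw yaw -63.88
frog [0.431 0.001 0.03 ]
cup [0.559 0.007 0.03 ]
cup2 [0.746 0.184 0.03 ]
pot [0.766 0.027 0.03 ]
pitch [ 0.793 -0.15   0.03 ]
red [0.315 0.368 0.03 ]
```

Emit:
jog_arm --series "0 0 0 0 -7 0 85;0 0 0 0 -7 0 85;0 0 0 0 -7 0 85;0 0 0 0 -7 0 85;0 0 0 0 -7 0 85;0 0 0 0 -7 0 85;0 0 0 0 -7 0 85;0 0 0 0 -7 0 85;0 0 0 0 -7 0 85;10 0 40 0 0 0 85"

```text
time: 1.08
eef_pos: [0.2901, -0.549, 0.4007]
ee_rot: [-0.707, 0.707, -0.0, -0.004]
force: [-1.7, -1.6, 0.7]
gripper_width: 0.0854
```

Emit:
jog_arm --series "10 0 40 0 0 0 85;10 0 40 0 0 0 85;10 0 40 0 0 0 85;10 0 40 0 0 0 85;10 0 40 0 0 0 85;10 0 40 0 0 0 85;10 0 40 0 0 0 85;10 0 40 0 0 0 85;10 0 40 0 0 0 85;10 0 40 0 0 0 85"

```text
time: 1.92
eef_pos: [0.3864, -0.1437, 0.3983]
ee_rot: [-0.706, 0.709, -0.004, 0.001]
force: [0.6, -0.5, -0.4]
gripper_width: 0.0849
```

```bash
python3 - <<'E'
from workcell import readout,viewer
from h import *
plan([.5,.22,.40],0,readout.get_state(),tcp=True)
s=viewer.snapshot("wrist"); cv2.imwrite("pics/wrist1.png",s["frame"][:,:,::-1])
E
```

```text
tool shift mm [110.9  -3.8 364.5] turn deg [ 0.23 -0.42 -0.3 ] world d [113.6 363.7   1.7] jaw yaw -0.42
```

Emit:
jog_arm --series "12 0 40 0 0 0 85;12 0 40 0 0 0 85;12 0 40 0 0 0 85;12 0 40 0 0 0 85;12 0 40 0 0 0 85;12 0 40 0 0 0 85;12 0 40 0 0 0 85;12 0 40 0 0 0 85;12 0 30 0 0 0 85;0 0 0 0 0 0 85"

```text
time: 2.8
eef_pos: [0.4922, 0.2139, 0.3996]
ee_rot: [0.707, -0.707, -0.003, -0.001]
force: [-0.2, 0.8, 0.0]
gripper_width: 0.085
```

```bash
python3 - <<'E'
from workcell import readout,viewer
from h import *
import pickle
s=viewer.snapshot("wrist"); cv2.imwrite("pics/wrist2.png",s["frame"][:,:,::-1]); pickle.dump(s,open("w2.pkl","wb"))
im=s["frame"][:,:,::-1]; cv2.imwrite("pics/w2c.png",cv2.resize(im[20:320,180:560],None,fx=2,fy=2,interpolation=cv2.INTER_CUBIC))
plan([.5,.22,.40],0,readout.get_state(),tcp=True)
E
```

```text
tool shift mm [ 8.3 -0.8  8.4] turn deg [0.16 0.13 0.22] world d [8.2 8.4 0.8] jaw yaw 0.13
```

View pics/wrist2.png

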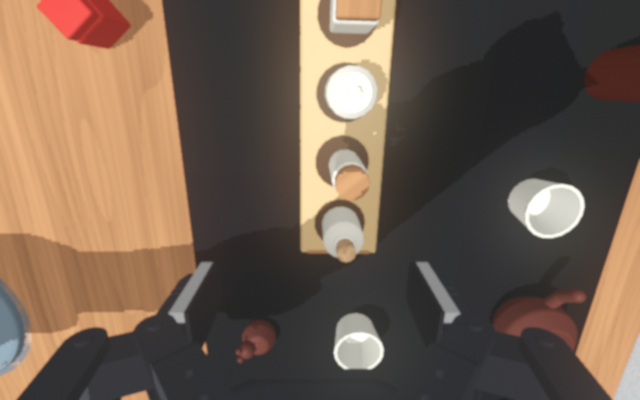

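View pics/wrist1.png

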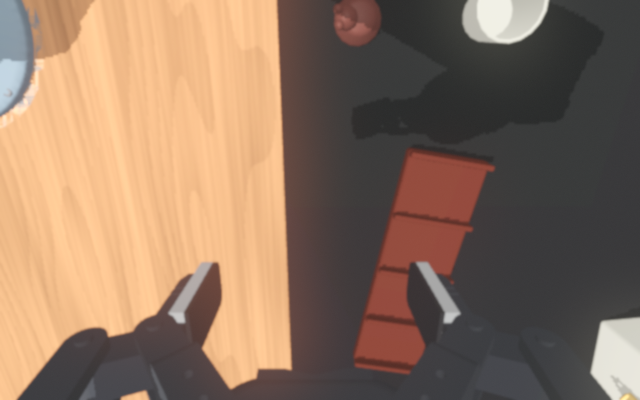

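Emit:
jog_arm --series "4 0 35 0 0 0 85;4 0 35 0 0 0 85;0 0 0 0 0 0 85;0 0 0 0 0 0 85"

```text
time: 3.18
eef_pos: [0.5021, 0.2767, 0.3962]
ee_rot: [-0.703, 0.711, -0.002, 0.002]
force: [-0.3, -0.0, -0.1]
gripper_width: 0.0851
```

```bash
python3 - <<'E'
from workcell import readout,viewer
from h import *
import pickle
s=viewer.snapshot("wrist"); cv2.imwrite("pics/wrist3.png",s["frame"][:,:,::-1]); pickle.dump(s,open("w3.pkl","wb"))
im=s["frame"][:,:,::-1]
cv2.imwrite("pics/w3a.png",cv2.resize(im[20:180,240:440],None,fx=4,fy=4,interpolation=cv2.INTER_CUBIC)[:600])
cv2.imwrite("pics/w3b.png",cv2.resize(im[160:310,240:440],None,fx=4,fy=4,interpolation=cv2.INTER_CUBIC))
E
```

```text
(no output)
```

View pics/w3a.png

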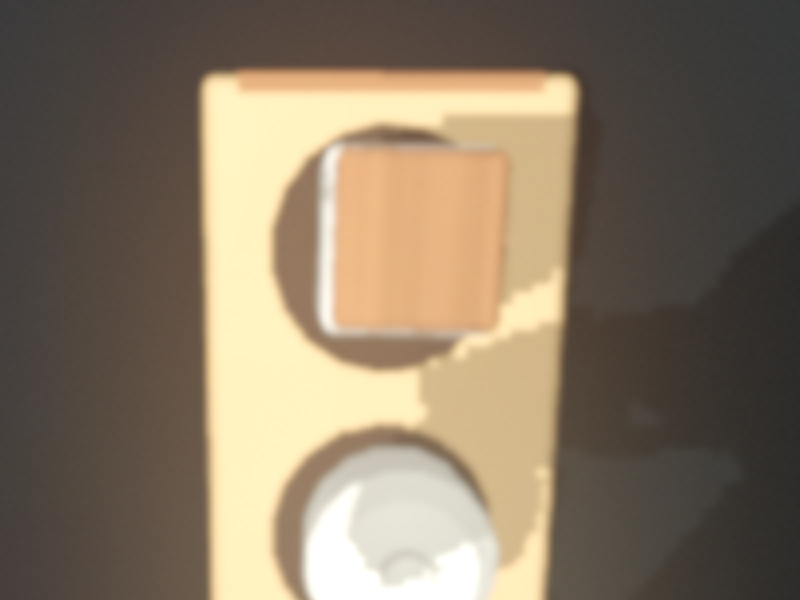

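View pics/w3b.png

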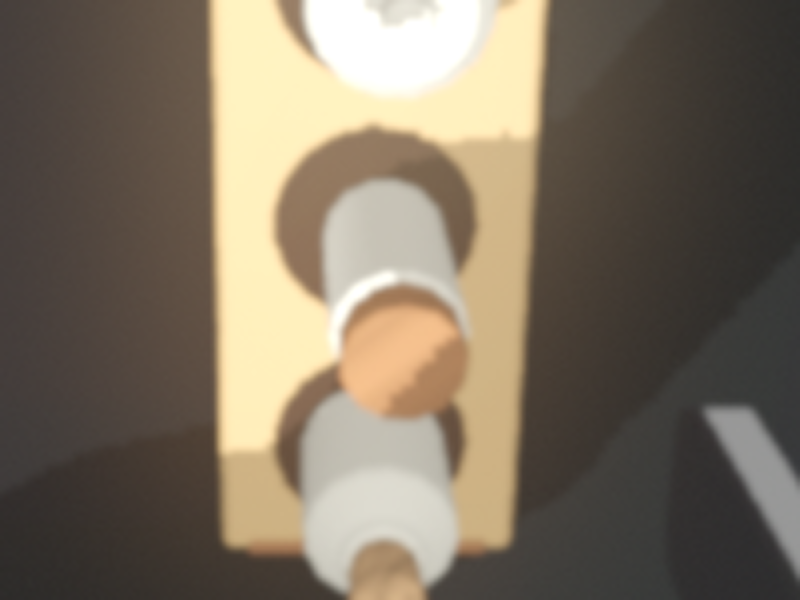

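```bash
python3 - <<'E'
import cv2
im=cv2.imread("pics/wrist3.png"); cv2.imwrite("pics/w3c.png",cv2.resize(im[230:350,260:420],None,fx=5,fy=5,interpolation=cv2.INTER_CUBIC))
im=cv2.imread("pics/wrist1.png"); cv2.imwrite("pics/w1c.png",cv2.resize(im[140:390,340:510],None,fx=2.4,fy=2.4,interpolation=cv2.INTER_CUBIC))
E
```

```text
(no output)
```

View pics/w3c.png

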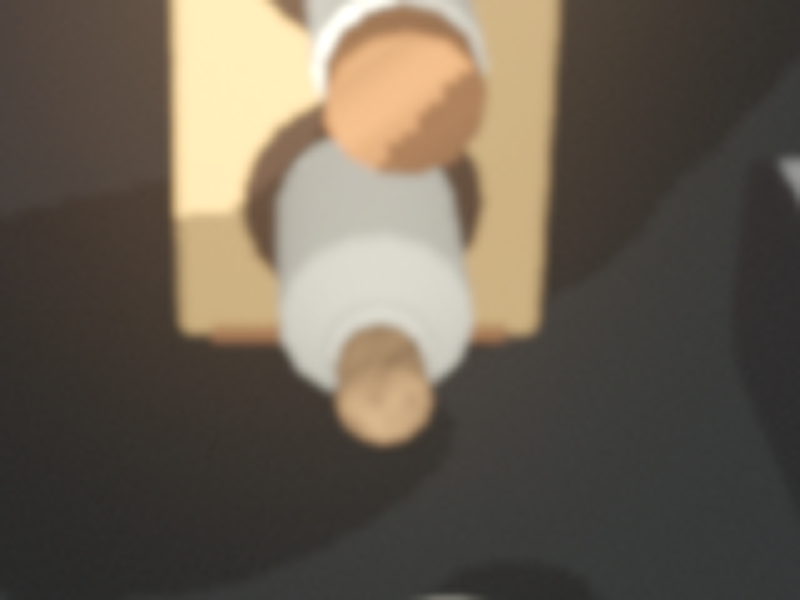

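```bash
python3 - <<'E'
import pickle
from h import *
S=pickle.load(open("S.pkl","rb")); w=pickle.load(open("w3.pkl","rb"))
def up(a,k,o): return (np.array(a,float)+.5)/k-.5+np.array(o)
x,y=.043,.140
oS=[(S["scene"],up([(112,77),(45,215),(668,430),(717,265)],6,(315,210)),[(-x,-y,.015),(x,-y,.015),(x,y,.015),(-x,y,.015)]),
(S["side"],up([(540,160),(40,472),(187,555)],7,(230,190)),[(-x,-y,.015),(x,y,.015),(-x,y,.015)])]
oW=[(w,np.r_[up([(203,73),(580,73)],4,(240,20)),up([(222,548),(513,548)],4,(240,160))],[(-x,y,.015),(x,y,.015),(-x,-y,.015),(x,-y,.015)])]
for o in (oW,oS+oW,oS+oW*3):
    p,r=fit(o,np.array([.52,.25,0,0.018]),True); print("bamboo",p.round(4),r.round(1).tolist())
z0=p[3]
C=dict(square=((420,238),4,(240,20),.062),squat=((408,568),4,(240,20),.054),tall=((404,353),4,(240,160),.074),shoulder=((385,400),5,(260,230),.070))
sc=dict(square=((637,240),),squat=((466,215),),tall=((311,118),),shoulder=((163,75),))
si=dict(square=((143,370),),squat=((233,288),),tall=((325,152),),shoulder=((412,72),))
for n,(uv,k,o,h) in C.items():
    z=z0+.018+h
    a=ray(w,up(uv,k,o),z); b=ray(S["scene"],up(sc[n][0],6,(315,210)),z); c=ray(S["side"],up(si[n][0],7,(230,190)),z)
    L=lambda q:np.array([[np.cos(p[2]),np.sin(p[2])],[-np.sin(p[2]),np.cos(p[2])]])@(q[:2]-p[:2])
    print(n,a.round(4),b.round(4)[:2],c.round(4)[:2],"local",L(a).round(4))
q=up([(340,148),(508,150),(500,328),(333,328)],4,(240,20))
P=[ray(w,u,z0+.08)[:2] for u in q]; print([ (np.degrees(np.arctan2(*(P[j]-P[i])[::-1])).round(1),np.linalg.norm(P[j]-P[i]).round(4)) for i,j in [(0,1),(3,2),(3,0),(2,1)]])
E
```

```text
bamboo [ 0.5232  0.2564 -0.0076  0.0193] [[-0.1, -0.1], [0.1, 0.0], [0.5, -0.0], [-0.4, 0.1]]
bamboo [ 0.5232  0.2564 -0.0074  0.0195] [[-0.9, -1.5], [-1.6, 0.0], [-0.0, -0.2], [-0.0, 0.0], [-0.1, 0.5], [-1.1, 1.3], [-0.7, 1.3], [-0.2, -0.1], [0.1, 0.0], [0.5, 0.1], [-0.3, 0.2]]
bamboo [ 0.5232  0.2564 -0.0076  0.0194] [[-0.9, -1.5], [-1.6, 0.0], [-0.1, -0.2], [-0.0, 0.0], [-0.1, 0.5], [-1.1, 1.3], [-0.7, 1.4], [-0.1, -0.1], [0.1, 0.0], [0.5, 0.0], [-0.4, 0.1], [-0.1, -0.1], [0.1, 0.0], [0.5, 0.0], [-0.4, 0.1], [-0.1, -0.1], [0.1, 0.0], [0.5, 0.0], [-0.4, 0.1]]
square [0.526  0.3606 0.0994] [0.5277 0.3625] [0.5242 0.3563] local [0.002  0.1042]
squat [0.5258 0.2947 0.0914] [0.5359 0.2942] [0.5241 0.2937] local [0.0023 0.0383]
tall [0.5249 0.2232 0.1114] [0.5272 0.223 ] [0.5255 0.2187] local [ 0.0019 -0.0332]
shoulder [0.5228 0.1555 0.1074] [0.526  0.1579] [0.5234 0.1529] local [ 0.0004 -0.1009]
[(np.float64(-1.0), np.float64(0.0313)), (np.float64(-0.4), np.float64(0.0324)), (np.float64(87.8), np.float64(0.0322)), (np.float64(89.9), np.float64(0.0318))]
```

View pics/w1c.png

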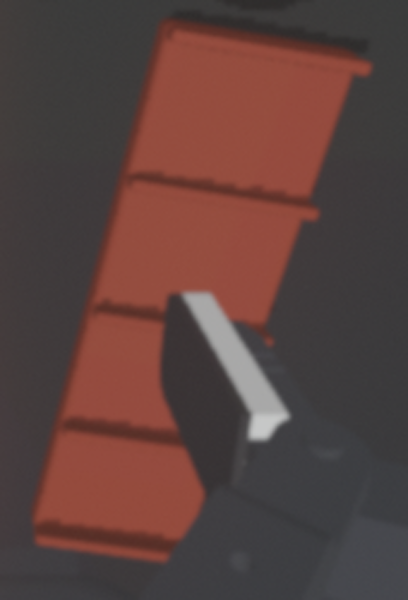

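```bash
python3 - <<'E'
from workcell import readout
from h import *
plan([.526,.3606,.0654],np.radians(-.7),readout.get_state())
E
```

```text
tool shift mm [ 23.6 175.3  85.7] turn deg [0.58 0.31 0.01] world d [  24.2   83.8 -176.2] jaw yaw -0.39
```

Emit:
jog_arm --series "8 0 28 0.3 0.1 0 85;8 0 28 0.3 0.2 0 85;8 0 28 0 0 0 85;0 20 0 0 0 0 85;0 20 0 0 0 0 85;0 0 0 0 0 0 85;0 0 0 0 0 0 85"

```text
time: 3.82
eef_pos: [0.5337, 0.3458, 0.3536]
ee_rot: [-0.702, 0.712, -0.011, 0.013]
force: [-0.6, 0.4, 0.5]
gripper_width: 0.0853
```

```bash
python3 - <<'E'
from workcell import readout,viewer
from h import *
plan([.526,.3606,.0654],np.radians(-.7),readout.get_state())
s=viewer.snapshot("wrist"); cv2.imwrite("pics/wrist4.png",s["frame"][:,:,::-1])
print(proj(s,[[.526,.3606,.0994],[.526,.3606,.068]]), readout.get_state()["qvel"].round(3))
E
```

```text
tool shift mm [ -8.7 133.3  16.5] turn deg [ 0.85 -1.27  0.22] world d [  -7.7   14.8 -133.5] jaw yaw -1.97
[[300.95103849 181.76293813]
 [302.27207693 170.28260845]] [ 0.003 -0.009 -0.006 -0.009  0.002  0.002 -0.004]
```

View pics/wrist4.png

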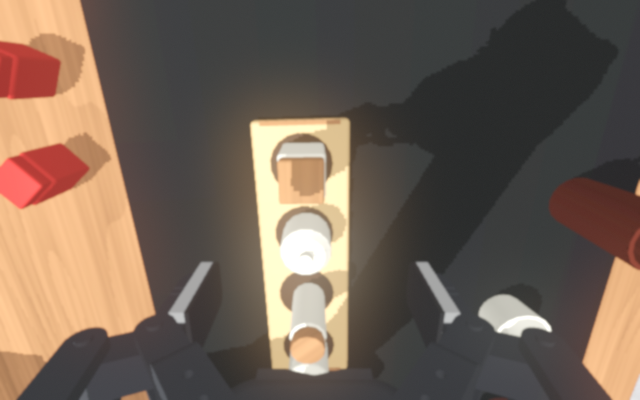

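Emit:
jog_arm --series "-8 0 16 0.8 -1.2 0.2 85;0 30 0 0 0 0 85;0 0 0 0 0 0 85;0 0 0 0 0 0 85"

```text
time: 4.2
eef_pos: [0.5275, 0.3617, 0.3288]
ee_rot: [0.709, -0.706, 0.003, -0.009]
force: [-0.4, 0.3, 1.3]
gripper_width: 0.0849
```

```bash
python3 - <<'E'
from workcell import readout,viewer
from h import *
for i in range(4):
    plan([.526,.3606,.0654],np.radians(-.7),readout.get_state())
    s=viewer.snapshot("wrist")
cv2.imwrite("pics/wrist5.png",s["frame"][:,:,::-1])
print(proj(s,[[.526,.3606,.0994],[.526,.3606,.068]]))
E
```

```text
tool shift mm [ -2.3 108.7  -1.6] turn deg [-0.25 -0.26  0.42] world d [  -1.5   -1.1 -108.7] jaw yaw -0.96
tool shift mm [ -2.  107.9  -0.6] turn deg [-0.12 -0.29  0.34] world d [  -1.4   -0.3 -107.9] jaw yaw -0.99
tool shift mm [ -2.4 108.   -0.3] turn deg [-0.11 -0.31  0.37] world d [  -1.7   -0.  -108. ] jaw yaw -1.01
tool shift mm [ -2.7 108.1  -0.2] turn deg [-0.12 -0.34  0.4 ] world d [  -2.     0.  -108.1] jaw yaw -1.04
[[308.48926106 220.0589757 ]
 [308.87005335 203.77372844]]
```

View pics/wrist5.png

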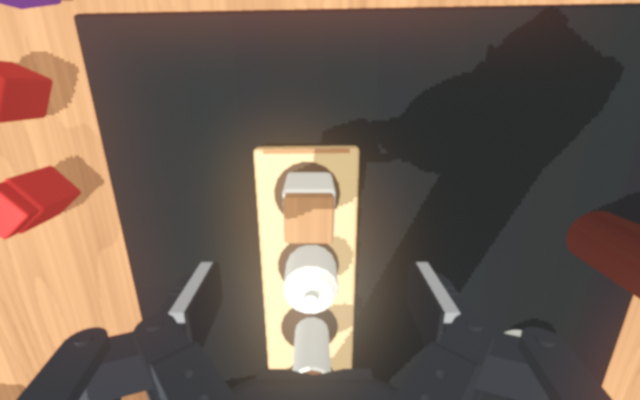

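Emit:
jog_arm --series "-2 25 0 0 -0.2 0.3 85;0 27 0 0 0 0 85;0 25 0 0 0 0 85;0 15 0 0 0 0 85;0 0 0 0 0 0 85;0 0 0 0 0 0 85"

```text
time: 4.9
eef_pos: [0.5307, 0.3637, 0.2423]
ee_rot: [0.711, -0.703, 0.001, -0.012]
force: [0.5, 0.0, -0.1]
gripper_width: 0.0851
```

```bash
python3 - <<'E'
from workcell import readout,viewer
from h import *
plan([.526,.3606,.0654],np.radians(-.7),readout.get_state())
s=viewer.snapshot("wrist")
plan([.526,.3606,.0654],np.radians(-.7),readout.get_state())
cv2.imwrite("pics/wrist6.png",s["frame"][:,:,::-1])
E
```

```text
tool shift mm [-5.  22.1 -3.4] turn deg [-0.63 -0.28  0.89] world d [ -4.7  -3.1 -22.2] jaw yaw -0.98
tool shift mm [-5.  22.2 -3.3] turn deg [-0.62 -0.28  0.89] world d [ -4.7  -3.  -22.3] jaw yaw -0.99
```

View pics/wrist6.png

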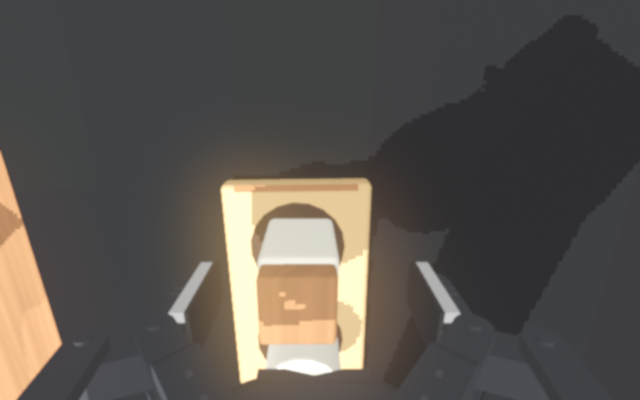

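Emit:
jog_arm --series "-5 8 -3 -0.6 -0.3 0.9 85;0 14 0 0 0 0 85;0 0 0 0 0 0 85;0 0 0 0 0 0 85"

```text
time: 5.28
eef_pos: [0.527, 0.362, 0.2233]
ee_rot: [0.708, -0.706, 0.002, -0.006]
force: [0.3, -0.1, -0.3]
gripper_width: 0.0851
```

```bash
python3 - <<'E'
from workcell import readout,viewer
from h import *
plan([.526,.3606,.0654],np.radians(-.7),readout.get_state())
E
```

```text
tool shift mm [-1.   3.2 -1.4] turn deg [-0.22  0.01  0.28] world d [-1.  -1.4 -3.2] jaw yaw -0.69
```

Emit:
jog_arm --series "-1 3 -1 -0.2 0 0.3 85;0 0 0 0 0 0 60;0 0 0 0 0 0 48;0 0 0 0 0 0 38;0 0 0 0 0 0 30;0 0 0 0 0 0 30;0 0 0 0 0 0 30;0 0 0 0 0 0 30" --force 40

```text
time: 5.95
eef_pos: [0.5262, 0.3613, 0.2211]
ee_rot: [0.708, -0.707, 0.004, -0.004]
force: [0.7, -0.1, -0.4]
gripper_width: 0.0355
```

Emit:
jog_arm --series "0 -5 0 0 0 0 30;0 -15 0 0 0 0 30;0 -20 0 0 0 0 30;0 -20 0 0 0 0 30;0 -30 0 0 0 0 30;0 -30 0 0 0 0 30;0 0 0 0 0 0 30"

```text
time: 6.53
eef_pos: [0.5244, 0.3599, 0.3461]
ee_rot: [-0.705, 0.709, -0.006, 0.001]
force: [0.7, 1.1, -0.9]
gripper_width: 0.0354
```

```bash
python3 - <<'E'
from workcell import readout,viewer
from h import *
st=readout.get_state(); plan([.526,.3606,.0654],np.radians(-.7),st); print(st["gripper_width"],st["force"])
s=viewer.snapshot("wrist")
cv2.imwrite("pics/wrist7.png",s["frame"][:,:,::-1])
E
```

```text
tool shift mm [  2.5 126.    1.3] turn deg [ 0.26  0.11 -0.42] world d [   1.6    0.7 -126. ] jaw yaw -0.59
0.03544405491653862 [ 0.67960069  1.08587183 -0.86596787]
```

View pics/wrist7.png

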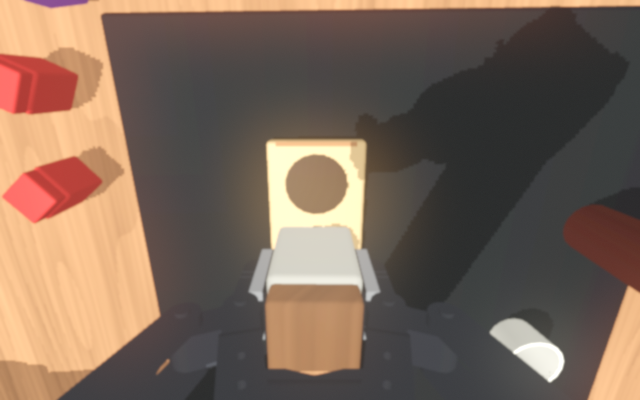

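Emit:
jog_arm --series "0 -15 0 0 4.7 0 30;0 -15 -5 0 4.7 0 30;3 0 -20 0 0 0 30;4 0 -35 0 0 0 30;5 0 -40 0 0 0 30;5 0 -40 0 0 0 30;5 0 -40 0 0 0 30;5 0 -40 0 0 0 30;5 0 -40 0 0 0 30;5 0 -40 0 0 0 30"

```text
time: 7.42
eef_pos: [0.4996, 0.0586, 0.3703]
ee_rot: [-0.704, 0.706, -0.063, 0.047]
force: [-0.0, -0.7, -1.8]
gripper_width: 0.0356
```

Emit:
jog_arm --series "5 0 -40 0 0 0 30;5 0 -40 0 0 0 30;5 0 -40 0 0 0 30;5 0 -40 0 0 0 30;5 0 -40 0 0 0 30;5 0 -40 0 0 0 30;5 0 -40 0 0 0 30;5 0 -40 0 0 0 30;3 0 -30 0 0 0 30;0 0 0 0 0 0 30"

```text
time: 8.25
eef_pos: [0.473, -0.3163, 0.3626]
ee_rot: [-0.702, 0.707, -0.073, 0.045]
force: [-1.3, -0.7, -1.8]
gripper_width: 0.0359
```

```bash
python3 - <<'E'
from workcell import readout,viewer
from h import *
st=readout.get_state(); plan([.482,-.369,.39],-.1753,st,tcp=True); print(st["gripper_width"],st["force"])
E
```

```text
tool shift mm [ 16.5 -27.5 -50.8] turn deg [ 0.66  0.44 -2.25] world d [  9.  -52.7  27.4] jaw yaw -9.61
0.035854208688359125 [-1.26544223 -0.72765706 -1.82114341]
```

Emit:
jog_arm --series "8 -14 -25 0.6 0.4 -2.2 30;8 -13 -25 0 0 0 30;0 0 0 0 0 0 30;0 0 0 0 0 0 30"

```text
time: 8.58
eef_pos: [0.4766, -0.3716, 0.3835]
ee_rot: [0.707, -0.702, 0.068, -0.06]
force: [-0.3, 1.8, -3.0]
gripper_width: 0.0357
```

```bash
python3 - <<'E'
from workcell import readout,viewer
from h import *
import pickle
st=readout.get_state(); plan([.482,-.369,.39],-.1753,st,tcp=True)
s=viewer.snapshot("wrist"); pickle.dump(s,open("w8.pkl","wb"))
cv2.imwrite("pics/wrist8.png",s["frame"][:,:,::-1])
cv2.imwrite("pics/w8c.png",cv2.resize(s["frame"][20:220,240:440,::-1],None,fx=3,fy=3,interpolation=cv2.INTER_CUBIC))
E
```

```text
tool shift mm [ 4.8 -6.5  3.6] turn deg [-0.33 -0.3  -0.68] world d [5.4 2.6 6.5] jaw yaw -10.34
```

View pics/wrist8.png

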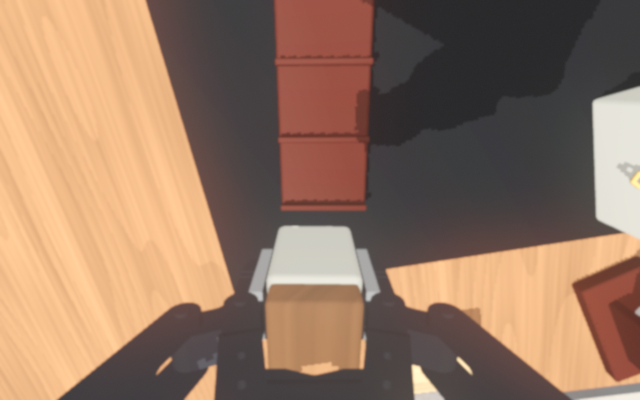

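View pics/w8c.png

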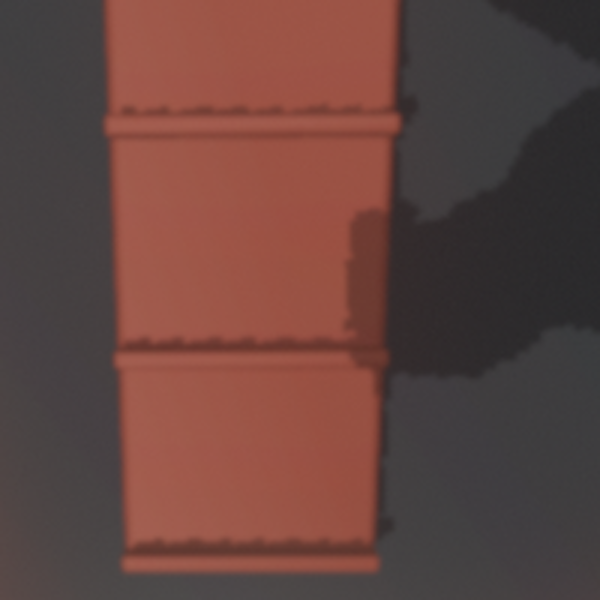

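```bash
python3 - <<'E'
import pickle
from h import *
S=pickle.load(open("S.pkl","rb")); w=pickle.load(open("w8.pkl","rb"))
def up(a,k,o): return (np.array(a,float)+.5)/k-.5+np.array(o)
x=.043;z=.025;e=.139
L=[(-x,-.136,z),(x,-.136,z),(-x,-.068,z),(x,-.068,z),(-x,0,z),(x,0,z)]
oW=[(w,up([(122,563),(379,563),(114,359),(388,359),(105,125),(402,125)],3,(240,20)),L)]
ob=[(S["scene"],up([(195,62),(62,180),(712,318),(582,460),(320,125),(443,188),(310,315),(577,252),(447,385)],7,(150,150)),
 [(-x,-e,z),(x,-e,z),(-x,e,z),(x,e,z),(-x,-.068,z),(-x,0,z),(x,0,z),(-x,.068,z),(x,.068,z)]),
(S["side"],up([(85,325),(225,410),(180,252),(270,187),(352,125),(440,65),(568,125)],8,(315,120)),
 [(x,e,z),(-x,e,z),(x,.068,z),(x,0,z),(x,-.068,z),(x,-e,z),(-x,-e,z)])]
for o,fz in ((oW,True),(oW,False),(ob,False),(ob+oW*3,True),(ob+oW*3,False)):
    p,r=fit(o,np.array([.5,-.27,-.17,0.0194]),fz); print(p.round(4),r[-6:].round(1).tolist())
for b in (-.102,-.034,.034,.102): print(b,T(np.r_[p[:3],.0194],[(0,b,.015)]).round(4))
E
```

```text
[ 0.5002 -0.2694 -0.1781  0.0186] [[-0.1, -0.1], [-0.2, 0.1], [0.1, 0.1], [0.3, 0.1], [0.2, 0.0], [-0.3, -0.3]]
[ 0.5002 -0.2693 -0.1781] [[-0.2, 0.1], [-0.1, 0.3], [-0.0, 0.1], [0.4, 0.1], [0.1, -0.1], [-0.2, -0.4]]
[ 0.5008 -0.2668 -0.1775] [[-1.8, -0.3], [-1.1, 0.7], [-1.1, 0.6], [-0.6, 0.4], [-0.9, 0.0], [-0.2, 0.8]]
[ 0.5001 -0.2694 -0.1776  0.0177] [[0.0, -0.3], [-0.3, -0.2], [0.2, 0.0], [0.2, -0.0], [0.3, 0.2], [-0.5, -0.2]]
[ 0.5001 -0.2692 -0.1777] [[-0.2, 0.1], [-0.1, 0.2], [-0.0, 0.1], [0.4, 0.0], [0.0, -0.2], [-0.2, -0.6]]
-0.102 [[ 0.4821 -0.3696  0.0344]]
-0.034 [[ 0.4941 -0.3027  0.0344]]
0.034 [[ 0.5061 -0.2358  0.0344]]
0.102 [[ 0.5182 -0.1688  0.0344]]
```

```bash
cat > p.py <<'E'
import sys
from workcell import readout
from h import *
a=[float(v) for v in sys.argv[1:]]
st=readout.get_state(); plan(a[:3],np.radians(a[3]),st); print("w",round(st["gripper_width"],4),"F",st["force"].round(1))
E
python3 p.py .4821 -.3696 .065 -10.2
```

```text
tool shift mm [  7.1 163.8   2.8] turn deg [-0.25 -0.16 -0.66] world d [   5.7    2.5 -163.9] jaw yaw -10.36
w 0.0356 F [ 0.2 -0.2 -0.9]
```

Emit:
jog_arm --series "6 20 3 -0.3 -0.2 -0.6 30;0 30 0 0 0 0 30;0 30 0 0 0 0 30;0 30 0 0 0 0 30;0 10 0 0 0 0 30;0 0 0 0 0 0 30;0 0 0 0 0 0 30"

```text
time: 9.22
eef_pos: [0.4842, -0.3602, 0.2584]
ee_rot: [0.706, -0.703, 0.06, -0.057]
force: [-0.8, 0.4, -1.9]
gripper_width: 0.0355
```

```bash
python3 p.py .4821 -.3696 .065 -10.2
```

```text
tool shift mm [-0.4 38.7 -9.8] turn deg [-0.22  0.72 -0.22] world d [ -2.1  -9.4 -38.7] jaw yaw -9.48
w 0.0355 F [-0.8  0.4 -1.9]
```

Emit:
jog_arm --series "0 10 -9 -0.2 0.7 -0.2 30;0 10 -1 0 0 0 30;0 0 0 0 0 0 30;0 0 0 0 0 0 30"

```text
time: 9.55
eef_pos: [0.4847, -0.3712, 0.2416]
ee_rot: [-0.703, 0.706, -0.06, 0.065]
force: [0.2, -0.4, -2.2]
gripper_width: 0.0356
```

```bash
python3 p.py .4821 -.3696 .065 -10.2
```

```text
tool shift mm [-3.  21.9  1.2] turn deg [0.22 0.01 0.42] world d [ -2.6   1.6 -21.9] jaw yaw -10.19
w 0.0356 F [ 0.2 -0.4 -2.2]
```

Emit:
jog_arm --series "-3 8 1 0.2 0 0.4 30;0 9 0 0 0 0 30;0 0 0 0 0 0 30;0 0 0 0 0 0 30"

```text
time: 9.88
eef_pos: [0.4825, -0.3711, 0.2253]
ee_rot: [-0.703, 0.705, -0.062, 0.065]
force: [-0.2, -0.0, -1.6]
gripper_width: 0.0357
```

```bash
python3 p.py .4821 -.3696 .065 -10.2;  python3 - <<'E'
from workcell import viewer
import cv2
s=viewer.snapshot("wrist");cv2.imwrite("pics/wrist9.png",s["frame"][:,:,::-1])
E
```

```text
tool shift mm [-0.6  5.6  1.4] turn deg [ 0.14 -0.08  0.2 ] world d [-0.4  1.5 -5.6] jaw yaw -10.28
w 0.0357 F [-0.2 -0.  -1.6]
```

View pics/wrist9.png

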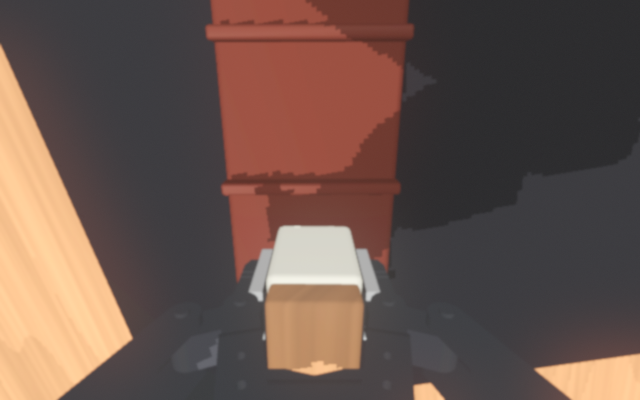

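Emit:
jog_arm --series "0 5 1 0.1 0 0.2 30;0 0 0 0 0 0 30;0 1 0 0 0 0 30;0 0 0 0 0 0 30"

```text
time: 10.27
eef_pos: [0.4829, -0.3697, 0.2188]
ee_rot: [-0.704, 0.704, -0.063, 0.063]
force: [-0.0, -0.9, -1.3]
gripper_width: 0.0356
```

Emit:
jog_arm --series "0 1 0 0 0 0 30;0 0 0 0 0 0 30"

```text
time: 10.43
eef_pos: [0.4833, -0.3698, 0.2183]
ee_rot: [-0.704, 0.705, -0.063, 0.063]
force: [0.4, -1.1, -1.5]
gripper_width: 0.036
```

Emit:
jog_arm --series "0 1.5 0 0 0 0 30;0 0 0 0 0 0 30"

```text
time: 10.6
eef_pos: [0.4838, -0.3699, 0.2185]
ee_rot: [-0.704, 0.705, -0.063, 0.063]
force: [0.3, -0.3, -1.8]
gripper_width: 0.0357
```

Emit:
jog_arm --series "0 1.5 0 0 0 0 30;0 0 0 0 0 0 30"

```text
time: 10.77
eef_pos: [0.4843, -0.3702, 0.2183]
ee_rot: [-0.703, 0.705, -0.063, 0.064]
force: [0.2, 0.4, -2.4]
gripper_width: 0.0359
```

Emit:
jog_arm --series "-2 3 0 0 0 0 30;0 0 0 0 0 0 30"

```text
time: 10.93
eef_pos: [0.4845, -0.3701, 0.2189]
ee_rot: [-0.703, 0.706, -0.061, 0.065]
force: [0.8, -0.1, -1.5]
gripper_width: 0.0359
```

Emit:
jog_arm --series "-1 3 0 0 0 0 30;0 0 0 0 0 0 30"

```text
time: 11.1
eef_pos: [0.4852, -0.3704, 0.2185]
ee_rot: [-0.702, 0.707, -0.06, 0.067]
force: [0.4, -0.1, -2.5]
gripper_width: 0.0356
```

Emit:
jog_arm --series "-2 3 0 0.5 0 1.2 30;-1 2 0 0 0 0 30"

```text
time: 11.27
eef_pos: [0.4858, -0.3711, 0.218]
ee_rot: [-0.704, 0.704, -0.063, 0.063]
force: [-7.4, 5.8, 15.1]
gripper_width: 0.0361
```

```bash
python3 p.py .4821 -.3696 .064 -10.2; python3 p.py .4821 -.3696 .064 -10.2;python3 - <<'E'
from workcell import viewer,readout
import cv2
for n in ["side","scene","wrist"]:
    s=viewer.snapshot(n);cv2.imwrite(f"pics/{n}10.png",s["frame"][:,:,::-1])
    c={"side":(330,110,100,75),"scene":(130,130,130,100),"wrist":(160,100,320,240)}[n]
    cv2.imwrite(f"pics/{n}10c.png",cv2.resize(s["frame"][c[1]:c[1]+c[3],c[0]:c[0]+c[2],::-1],None,fx=800/c[2],fy=800/c[2],interpolation=cv2.INTER_CUBIC))
print(readout.get_state()["qvel"].round(4))
E
python3 p.py .4821 -.3696 .064 -10.2
```

```text
tool shift mm [-3.9 -0.7  0.8] turn deg [ 0.02 -0.04 -0.02] world d [-3.7  1.5  0.7] jaw yaw -10.24
w 0.0361 F [-7.4  5.8 15.1]
tool shift mm [-3.9 -0.7  0.8] turn deg [ 0.02 -0.04 -0.02] world d [-3.7  1.5  0.7] jaw yaw -10.24
w 0.0361 F [-7.4  5.8 15.1]
[ 0.0005  0.0003  0.0005  0.0006 -0.0003 -0.0003 -0.0009]
tool shift mm [-3.8 -0.7  0.7] turn deg [ 0.04 -0.03  0.03] world d [-3.6  1.4  0.7] jaw yaw -10.23
w 0.0353 F [-2.8  2.  11.2]
```

View pics/scene10c.png

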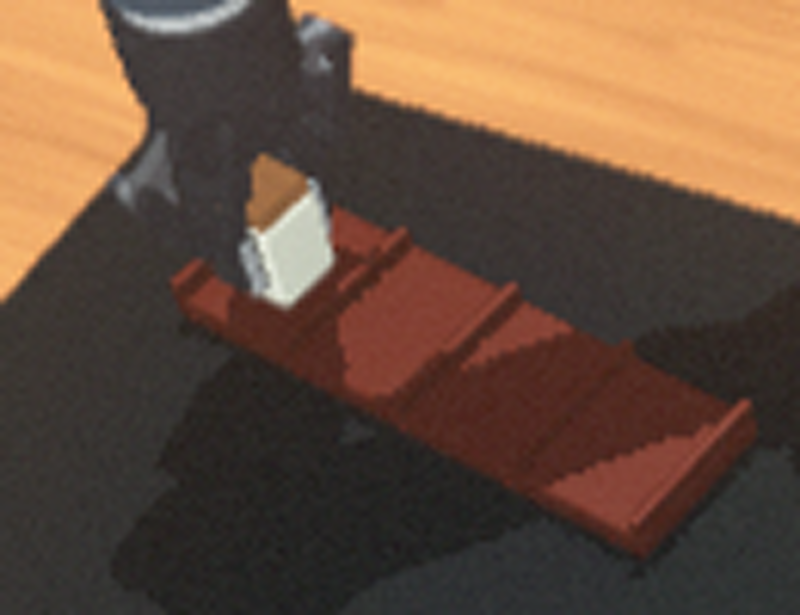

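View pics/side10c.png

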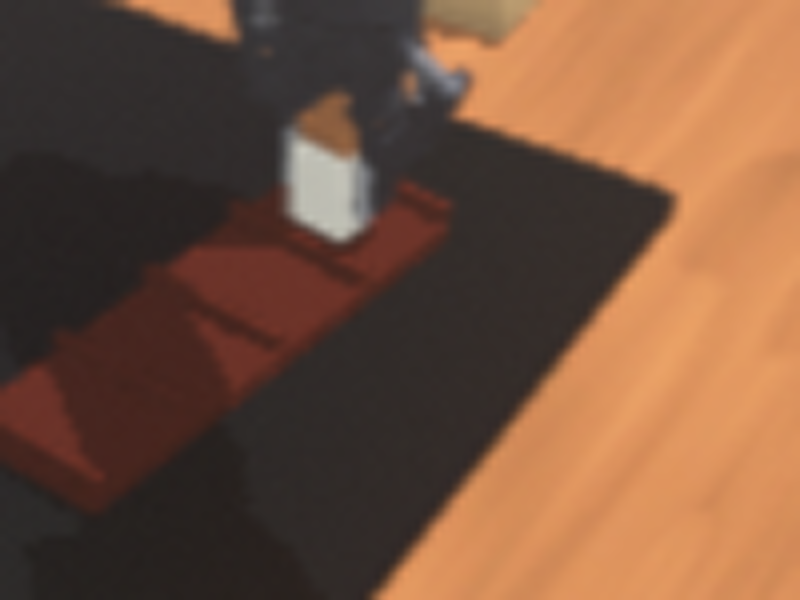

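Emit:
jog_arm --series "0 -4 0 0 0 0 30;-4 0 1 0 0 0 30;0 0 0 0 0 0 30;0 0 0 0 0 0 30"

```text
time: 11.75
eef_pos: [0.4805, -0.369, 0.2201]
ee_rot: [0.705, -0.704, 0.064, -0.062]
force: [-0.4, 0.3, -2.3]
gripper_width: 0.0357
```

```bash
python3 p.py .4821 -.3696 .064 -10.2
```

```text
tool shift mm [ 1.7  1.4 -0.3] turn deg [-0.03 -0.03 -0.13] world d [ 1.6 -0.6 -1.4] jaw yaw -10.23
w 0.0357 F [-0.4  0.3 -2.3]
```

Emit:
jog_arm --series "1 2 0 0 0 0 30;0 0 0 0 0 0 30;0 0 0 0 0 0 40;0 0 0 0 0 0 50;0 0 0 0 0 0 65;0 0 0 0 0 0 85;0 0 0 0 0 0 85"

```text
time: 12.33
eef_pos: [0.481, -0.3695, 0.2171]
ee_rot: [0.705, -0.704, 0.065, -0.062]
force: [-0.5, 0.8, 0.6]
gripper_width: 0.0831
```

```bash
python3 p.py .4821 -.3696 .064 -10.2
```

```text
tool shift mm [ 1.1 -1.6  0.1] turn deg [-0.05 -0.08 -0.26] world d [ 1.1 -0.1  1.6] jaw yaw -10.28
w 0.0831 F [-0.5  0.8  0.6]
```

Released. Rise straight up and check.

Emit:
jog_arm --series "0 -10 0 0 0 0 85;0 -20 0 0 0 0 85;0 -20 0 0 0 0 85;0 -25 0 0 0 0 85;0 -30 0 0 0 0 85;0 -30 0 0 0 0 85;0 -30 0 0 0 0 85;0 0 0 0 0 0 85"

```text
time: 13.0
eef_pos: [0.4811, -0.3688, 0.3904]
ee_rot: [0.706, -0.702, 0.066, -0.059]
force: [1.7, -1.1, 1.0]
gripper_width: 0.0848
```

```bash
python3 p.py .4821 -.3696 .064 -10.2;python3 - <<'E'
from workcell import viewer
import cv2
from h import *
s=viewer.snapshot("wrist");cv2.imwrite("pics/wrist11.png",s["frame"][:,:,::-1])
print(proj(s,[[.4821,-.3696,.0344+.062]]))
E
```

```text
tool shift mm [  2.8 171.7  -1.4] turn deg [-0.25  0.02 -0.56] world d [   1.    -0.8 -171.7] jaw yaw -10.18
w 0.0848 F [ 1.7 -1.1  1. ]
[[318.58718259 191.64006625]]
```

View pics/wrist11.png

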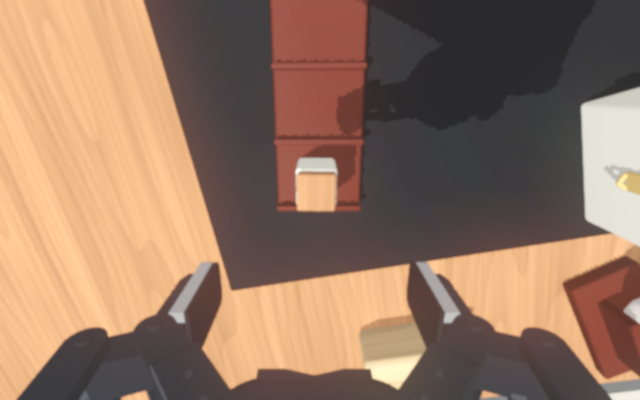

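Emit:
jog_arm --series "-4 0 40 0 0 0 85;-5 0 40 0 0 0 85;-5 0 40 0 0 0 85;-5 0 40 0 0 0 85;-5 0 40 0 0 0 85;-5 0 40 0 0 0 85;-5 0 40 0 0 0 85;-5 0 40 0 0 0 85;-5 0 40 0 0 0 85;-5 0 40 0 0 0 85"

```text
time: 13.88
eef_pos: [0.5009, 0.0333, 0.3834]
ee_rot: [-0.702, 0.704, -0.08, 0.066]
force: [0.2, -0.5, -0.1]
gripper_width: 0.0852
```

Emit:
jog_arm --series "-5 0 40 0 0 0 85;-5 0 40 0 0 0 85;-5 0 40 0 0 0 85;-5 0 40 0 0 0 85;-5 0 40 0 0 0 85;-5 0 40 0 0 0 85;0 0 0 0 -5 0 85;0 0 0 0 -5 0 85;0 0 0 0 0 0 85"

```text
time: 14.63
eef_pos: [0.5091, 0.298, 0.3758]
ee_rot: [0.708, -0.706, 0.013, 0.011]
force: [-0.0, 0.4, -0.3]
gripper_width: 0.0848
```

```bash
python3 p.py .525 .293 .0594 -.4
```

```text
tool shift mm [ 21.4 161.   -5.3] turn deg [-0.13  0.29 -1.95] world d [  15.9   -5.  -161.7] jaw yaw -0.11
w 0.0848 F [-0.   0.4 -0.3]
```

Emit:
jog_arm --series "20 25 -5 0 0.3 -1.9 85;0 25 0 0 0 0 85;0 0 0 0 0 0 85;0 0 0 0 0 0 85"

```text
time: 14.97
eef_pos: [0.5279, 0.2925, 0.3228]
ee_rot: [0.707, -0.707, 0.005, -0.004]
force: [0.5, 0.1, -0.4]
gripper_width: 0.0845
```

```bash
python3 p.py .525 .293 .0594 -.4; python3 - <<'E'
from workcell import viewer
import pickle
from h import *
s=viewer.snapshot("wrist");pickle.dump(s,open("w12.pkl","wb"));im=s["frame"][:,:,::-1]
cv2.imwrite("pics/w12c.png",cv2.resize(im[80:330,220:420],None,fx=2.4,fy=2.4,interpolation=cv2.INTER_CUBIC))
E
```

```text
tool shift mm [ -2.8 108.7   0.4] turn deg [-0.03 -0.38 -0.07] world d [  -2.9    0.5 -108.7] jaw yaw -0.78
w 0.0845 F [ 0.5  0.1 -0.4]
```

View pics/w12c.png

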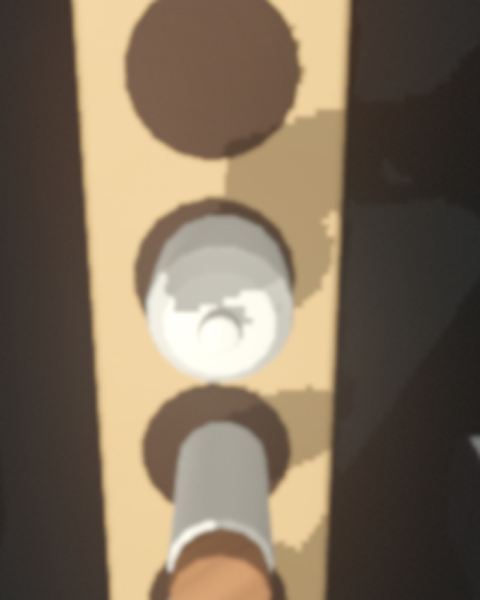

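```bash
python3 - <<'E'
import pickle
from h import *
w=pickle.load(open("w12.pkl","rb"))
up=lambda a:(np.array(a,float)+.5)/2.4-.5+np.array([220,80])
print(ray(w,up((220,313)),.0764),ray(w,up((220,328)),.0904)); 
print(proj(w,[[.5255,.2915,.0764]])*2.4-np.array([220,80])*2.4)
E
```

```text
[0.52578163 0.29246188 0.0764    ] [0.52592155 0.293402   0.0904    ]
[[218.39269565 315.37024439]]
```

Emit:
jog_arm --series "-2 25 0 0 -0.4 0 85;0 27 0 0 0 0 85;0 25 0 0 0 0 85;0 15 0 0 0 0 85;0 0 0 0 0 0 85;0 0 0 0 0 0 85"

```text
time: 15.52
eef_pos: [0.529, 0.2921, 0.2365]
ee_rot: [0.708, -0.706, 0.002, -0.009]
force: [-0.6, 0.6, 0.4]
gripper_width: 0.0854
```

```bash
python3 p.py .5259 .2928 .0594 -.4
```

```text
tool shift mm [-3.4 22.4  0.6] turn deg [-0.2  -0.49  0.54] world d [ -3.1   0.7 -22.4] jaw yaw -0.89
w 0.0854 F [-0.6  0.6  0.4]
```

Emit:
jog_arm --series "-3 8 0 -0.2 -0.5 0.5 85;0 14 0 0 0 0 85;0 0 0 0 0 0 85;0 0 0 0 0 0 85"

```text
time: 15.85
eef_pos: [0.528, 0.2935, 0.2178]
ee_rot: [0.708, -0.706, 0.0, -0.005]
force: [0.0, -0.0, 0.3]
gripper_width: 0.0851
```

```bash
python3 p.py .5259 .2928 .0594 -.4
```

```text
tool shift mm [-2.1  3.7 -0.7] turn deg [-0.21 -0.02  0.41] world d [-2.1 -0.7 -3.7] jaw yaw -0.42
w 0.0851 F [ 0.  -0.   0.3]
```

Emit:
jog_arm --series "-2 4 -1 -0.2 0 0.4 85;0 0 0 0 0 0 65;0 0 0 0 0 0 52;0 0 0 0 0 0 46;0 0 0 0 0 0 38;0 0 0 0 0 0 38;0 0 0 0 0 0 38;0 0 0 0 0 0 38" --force 40

```text
time: 16.52
eef_pos: [0.5263, 0.293, 0.215]
ee_rot: [0.707, -0.707, 0.002, -0.003]
force: [-0.3, 0.1, -2.0]
gripper_width: 0.0427
```

Emit:
jog_arm --series "0 -5 0 0 0 0 38;0 -15 0 0 0 0 38;0 -20 0 0 0 0 38;0 -25 0 0 0 0 38;0 -30 0 0 0 0 38;0 -30 0 0 0 0 38;0 -20 0 0 0 0 38;0 0 0 0 0 0 38"

```text
time: 17.18
eef_pos: [0.5243, 0.2928, 0.3695]
ee_rot: [-0.706, 0.708, -0.003, 0.0]
force: [1.3, 1.3, -0.7]
gripper_width: 0.0429
```

```bash
python3 p.py .4941 -.3027 .2 -10.2; python3 - <<'E'
from workcell import viewer
from h import *
s=viewer.snapshot("wrist");cv2.imwrite("pics/w13.png",s["frame"][:,:,::-1])
E
```

```text
tool shift mm [ -27.2   16.1 -595.6] turn deg [ 0.13  9.92 -0.19] world d [ -30.2 -595.5  -14.8] jaw yaw -0.28
w 0.0429 F [ 1.3  1.3 -0.7]
```

View pics/w13.png

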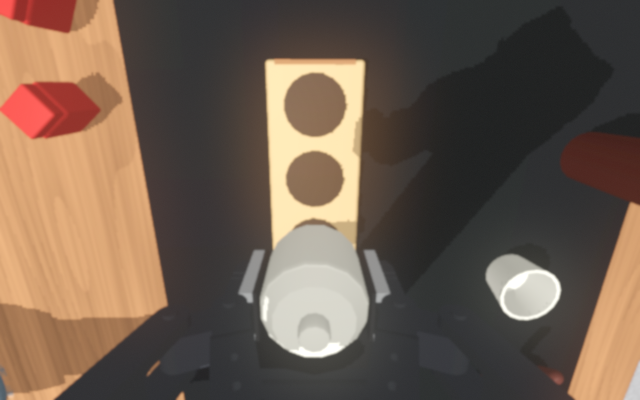

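Emit:
jog_arm --series "0 0 0 0 5 0 38;0 0 -10 0 5 0 38;3 0 -25 0 0 0 38;5 0 -40 0 0 0 38;5 0 -40 0 0 0 38;5 0 -40 0 0 0 38;5 0 -40 0 0 0 38;5 0 -40 0 0 0 38;5 0 -40 0 0 0 38;5 0 -40 0 0 0 38"

```text
time: 18.07
eef_pos: [0.4968, -0.0228, 0.3592]
ee_rot: [0.706, -0.703, 0.063, -0.049]
force: [1.4, 0.7, -1.0]
gripper_width: 0.0429
```

Emit:
jog_arm --series "5 0 -40 0 0 0 38;5 0 -40 0 0 0 38;5 0 -40 0 0 0 38;5 0 -40 0 0 0 38;5 0 -40 0 0 0 38;5 0 -40 0 0 0 38;5 0 -40 0 0 0 38;0 0 0 0 0 0 38;0 0 0 0 0 0 38"

```text
time: 18.82
eef_pos: [0.4724, -0.326, 0.346]
ee_rot: [0.706, -0.703, 0.077, -0.048]
force: [0.9, 0.4, -1.4]
gripper_width: 0.0429
```

```bash
python3 p.py .4941 -.3027 .06 -10.2
```

```text
tool shift mm [ 22.6 130.4  26.7] turn deg [-0.02  0.1  -2.36] world d [  21.7   23.3 -131.3] jaw yaw -10.1
w 0.0429 F [ 0.9  0.4 -1.4]
```

Emit:
jog_arm --series "20 0 26 0 0.1 -2.4 38;0 30 0 0 0 0 38;0 0 0 0 0 0 38;0 0 0 0 0 0 38"

```text
time: 19.15
eef_pos: [0.4952, -0.3046, 0.3116]
ee_rot: [0.705, -0.704, 0.065, -0.064]
force: [0.5, 0.1, -1.3]
gripper_width: 0.0428
```

```bash
python3 p.py .4941 -.3027 .06 -10.2
```

```text
tool shift mm [-1.3 96.9  1.5] turn deg [-0.08 -0.32 -0.08] world d [ -1.1   1.9 -96.9] jaw yaw -10.52
w 0.0428 F [ 0.5  0.1 -1.3]
```

Emit:
jog_arm --series "-1 20 1 0 -0.3 0 38;0 25 0 0 0 0 38;0 20 0 0 0 0 38;0 5 0 0 0 0 38;0 0 0 0 0 0 38;0 0 0 0 0 0 38"

```text
time: 19.65
eef_pos: [0.497, -0.299, 0.2448]
ee_rot: [0.705, -0.704, 0.059, -0.061]
force: [-0.9, 0.6, -0.7]
gripper_width: 0.0425
```

```bash
python3 p.py .4941 -.3027 .0577 -10.2
```

```text
tool shift mm [-2.4 32.4 -4.2] turn deg [-0.03  0.42  0.16] world d [ -2.9  -3.7 -32.4] jaw yaw -9.78
w 0.0425 F [-0.9  0.6 -0.7]
```

Emit:
jog_arm --series "-2 10 -4 0 0.4 0.2 38;0 12 -1 0 0 0 38;0 0 0 0 0 0 38;0 0 0 0 0 0 38"

```text
time: 19.98
eef_pos: [0.4961, -0.305, 0.2256]
ee_rot: [-0.703, 0.706, -0.061, 0.065]
force: [-0.5, 0.5, -1.6]
gripper_width: 0.0426
```

```bash
python3 p.py .4941 -.3027 .0577 -10.2
```

```text
tool shift mm [-2.5 13.2  2. ] turn deg [ 0.18 -0.03  0.38] world d [ -2.    2.3 -13.2] jaw yaw -10.23
w 0.0426 F [-0.5  0.5 -1.6]
```

Emit:
jog_arm --series "-2 7 2 0.2 0 0.4 38;0 3 0 0 0 0 38;0 0 0 0 0 0 38;0 0 0 0 0 0 38"

```text
time: 20.32
eef_pos: [0.4945, -0.303, 0.2151]
ee_rot: [0.704, -0.704, 0.063, -0.063]
force: [-0.2, 0.1, -0.2]
gripper_width: 0.0427
```

```bash
python3 p.py .4941 -.3027 .0577 -10.2
```

```text
tool shift mm [-0.5  2.7  0.2] turn deg [-0.02 -0.08 -0.02] world d [-0.4  0.3 -2.7] jaw yaw -10.28
w 0.0427 F [-0.2  0.1 -0.2]
```

Emit:
jog_arm --series "0 3 0 0 0 0 38;0 2 0 0 0 0 38"

```text
time: 20.48
eef_pos: [0.4952, -0.303, 0.2118]
ee_rot: [-0.704, 0.704, -0.064, 0.063]
force: [-7.3, 2.3, 18.1]
gripper_width: 0.043
```

Emit:
jog_arm --series "-0.5 0 0 0 0 0 38;0 0 0 0 0 0 46;0 0 0 0 0 0 55;0 0 0 0 0 0 70;0 0 0 0 0 0 85;0 0 0 0 0 0 85;0 -10 0 0 0 0 85;0 -20 0 0 0 0 85;0 -25 0 0 0 0 85;0 -25 0 0 0 0 85"

```text
time: 21.32
eef_pos: [0.4927, -0.3016, 0.2902]
ee_rot: [0.706, -0.702, 0.067, -0.059]
force: [0.9, -0.6, -0.3]
gripper_width: 0.0852
```

Emit:
jog_arm --series "0 -30 0 0 0 0 85;0 -30 0 0 0 0 85;0 0 0 0 0 0 85"

```text
time: 21.57
eef_pos: [0.4948, -0.302, 0.3595]
ee_rot: [0.705, -0.704, 0.064, -0.062]
force: [0.9, 0.1, 0.8]
gripper_width: 0.0853
```

```bash
python3 p.py .525 .22 .23 -.4;python3 - <<'E'
from workcell import viewer
from h import *
s=viewer.snapshot("wrist");cv2.imwrite("pics/w14.png",s["frame"][:,:,::-1])
print(proj(s,[[.4941,-.3027,.0344+.054]]))
E
```

```text
tool shift mm [-62.5 -24.3 519.2] turn deg [-0.1  -9.77 -0.16] world d [ 30.2 522.   25.2] jaw yaw -10.17
w 0.0853 F [0.9 0.1 0.8]
[[314.1183841  199.83220861]]
```

View pics/w14.png

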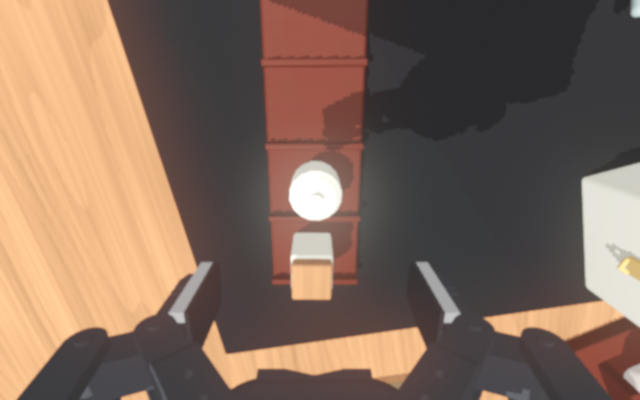

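Emit:
jog_arm --series "-5 0 40 0 0 0 85;-5 0 40 0 0 0 85;-5 0 40 0 0 0 85;-5 0 40 0 0 0 85;-5 0 40 0 0 0 85;-5 0 40 0 0 0 85;-5 0 40 0 0 0 85;-5 0 40 0 0 0 85;-5 0 40 0 0 0 85;-5 0 40 0 0 0 85"

```text
time: 22.45
eef_pos: [0.5155, 0.0991, 0.3516]
ee_rot: [-0.7, 0.706, -0.078, 0.069]
force: [1.1, 0.2, -0.1]
gripper_width: 0.0847
```

Emit:
jog_arm --series "-5 -5 40 0 0 0 85;-5 -5 40 0 0 0 85;0 0 0 0 -5 0 85;0 0 0 0 -5 0 85;0 0 0 0 0 0 85;0 0 0 0 0 0 85"

```text
time: 22.95
eef_pos: [0.5148, 0.1987, 0.3581]
ee_rot: [0.707, -0.707, 0.008, 0.007]
force: [0.1, -1.4, -0.2]
gripper_width: 0.0851
```

```bash
python3 p.py .525 .222 .0694 -.4
```

```text
tool shift mm [ 12.9 133.7  23.3] turn deg [-0.01  0.27 -1.2 ] world d [  10.2   23.3 -134. ] jaw yaw -0.13
w 0.0851 F [ 0.1 -1.4 -0.2]
```

Emit:
jog_arm --series "12 0 23 0 0.3 -1.2 85;0 0 0 0 0 0 85;0 0 0 0 0 0 85"

```text
time: 23.2
eef_pos: [0.5271, 0.2184, 0.3553]
ee_rot: [-0.706, 0.709, -0.008, 0.005]
force: [-0.5, -0.2, 0.8]
gripper_width: 0.085
```

```bash
python3 p.py .525 .222 .0694 -.4; python3 - <<'E'
from workcell import viewer
import pickle
from h import *
s=viewer.snapshot("wrist");pickle.dump(s,open("w15.pkl","wb"));im=s["frame"][:,:,::-1]
cv2.imwrite("pics/w15c.png",cv2.resize(im[130:380,220:420],None,fx=2.4,fy=2.4,interpolation=cv2.INTER_CUBIC))
print(proj(s,[[.525,.222,.1114],[.525,.222,.0374],[.5228,.1555,.1074]])*2.4-np.array([220,130])*2.4)
E
```

```text
tool shift mm [ -1.7 131.2   4.1] turn deg [ 0.25 -0.67 -0.19] world d [  -2.1    3.6 -131.2] jaw yaw -1.07
w 0.085 F [-0.5 -0.2  0.8]
[[220.664764   179.56898632]
 [222.48490739 111.30333166]
 [218.1001502  369.63414993]]
```

View pics/w15c.png

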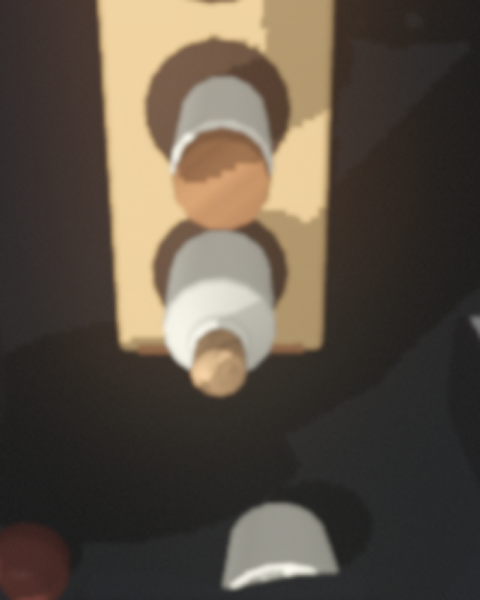

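Emit:
jog_arm --series "-2 15 4 0.2 -0.6 -0.2 85;0 25 0 0 0 0 85;0 25 0 0 0 0 85;0 25 0 0 0 0 85;0 0 0 0 0 0 85;0 0 0 0 0 0 85"

```text
time: 23.75
eef_pos: [0.5276, 0.2161, 0.264]
ee_rot: [-0.706, 0.708, -0.007, 0.01]
force: [-0.1, 1.4, 0.4]
gripper_width: 0.0851
```

```bash
python3 p.py .5253 .222 .0694 -.4
```

```text
tool shift mm [-2.6 39.8  5.9] turn deg [ 0.15 -0.97  0.27] world d [ -2.3   5.9 -39.9] jaw yaw -1.37
w 0.0851 F [-0.1  1.4  0.4]
```

Emit:
jog_arm --series "-2.5 0 6 0.2 -1 0.3 85;0 15 0 0 0 0 85;0 15 0 0 0 0 85;0 0 0 0 0 0 85;0 0 0 0 0 0 85"

```text
time: 24.17
eef_pos: [0.5272, 0.222, 0.2358]
ee_rot: [0.708, -0.706, 0.001, -0.005]
force: [0.1, 1.2, 0.4]
gripper_width: 0.0851
```

```bash
python3 p.py .5253 .222 .0694 -.4
```

```text
tool shift mm [-2.  11.7 -0. ] turn deg [-0.15 -0.12  0.32] world d [ -1.9   0.  -11.7] jaw yaw -0.52
w 0.0851 F [0.1 1.2 0.4]
```

Emit:
jog_arm --series "-2 9 0 -0.2 -0.1 0.3 85;0 3 0 0 0 0 85;0 0 0 0 0 0 85;0 0 0 0 0 0 85"

```text
time: 24.5
eef_pos: [0.5253, 0.2225, 0.2231]
ee_rot: [-0.707, 0.707, -0.002, 0.003]
force: [0.0, 0.1, 0.3]
gripper_width: 0.0851
```

```bash
python3 p.py .5253 .222 .0694 -.4; python3 - <<'E'
from workcell import viewer
from h import *
s=viewer.snapshot("wrist");cv2.imwrite("pics/w16.png",s["frame"][:,:,::-1])
E
```

```text
tool shift mm [ 0.  -1.  -0.5] turn deg [0.05 0.01 0.04] world d [-0.  -0.5  1. ] jaw yaw -0.39
w 0.0851 F [0.  0.1 0.3]
```

View pics/w16.png

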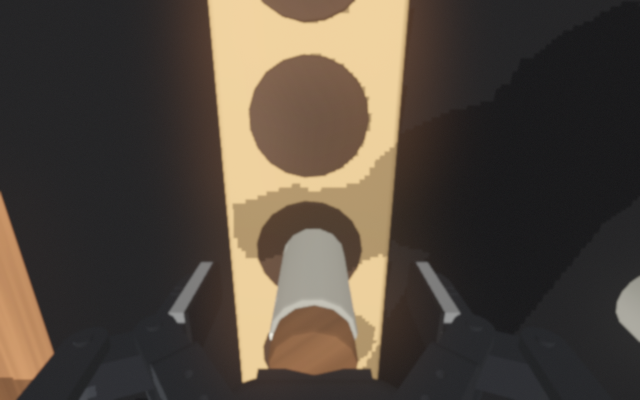

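Emit:
jog_arm --series "0 0 0 0 0 0 65;0 0 0 0 0 0 50;0 0 0 0 0 0 40;0 0 0 0 0 0 35;0 0 0 0 0 0 31;0 0 0 0 0 0 26;0 0 0 0 0 0 26;0 0 0 0 0 0 26;0 0 0 0 0 0 26" --force 40

```text
time: 25.3
eef_pos: [0.5258, 0.2228, 0.2244]
ee_rot: [0.707, -0.707, 0.001, -0.003]
force: [-0.6, -0.2, 0.5]
gripper_width: 0.0309
```

Emit:
jog_arm --series "0 -5 0 0 0 0 26;0 -15 0 0 0 0 26;0 -25 0 0 0 0 26;0 -30 0 0 0 0 26;0 -30 0 0 0 0 26;0 -30 0 0 0 0 26;0 0 0 0 0 0 26"

```text
time: 25.88
eef_pos: [0.5236, 0.2225, 0.3664]
ee_rot: [-0.706, 0.708, -0.003, -0.0]
force: [1.6, 1.2, -0.4]
gripper_width: 0.0312
```

```bash
python3 p.py .5061 -.2358 .2 -10.2; python3 - <<'E'
from workcell import viewer
from h import *
s=viewer.snapshot("wrist");cv2.imwrite("pics/w17.png",s["frame"][:,:,::-1])
E
```

```text
tool shift mm [ -15.3   13.  -458.4] turn deg [ 0.18  9.93 -0.27] world d [ -17.5 -458.3  -11.7] jaw yaw -0.27
w 0.0312 F [ 1.6  1.2 -0.4]
```

View pics/w17.png

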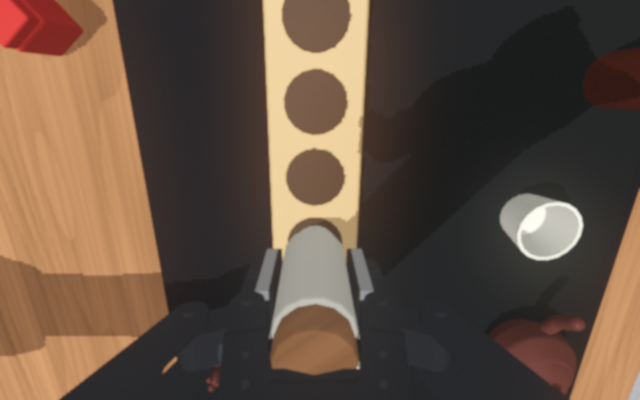

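Emit:
jog_arm --series "0 0 0 0 5 0 26;0 0 -10 0 5 0 26;3 0 -25 0 0 0 26;6 0 -40 0 0 0 26;6 0 -40 0 0 0 26;6 0 -40 0 0 0 26;6 0 -40 0 0 0 26;6 0 -40 0 0 0 26;6 0 -40 0 0 0 26;6 0 -40 0 0 0 26"

```text
time: 26.77
eef_pos: [0.5046, -0.0932, 0.361]
ee_rot: [0.706, -0.704, 0.061, -0.049]
force: [0.1, 0.0, -0.7]
gripper_width: 0.031
```

Emit:
jog_arm --series "6 0 -40 0 0 0 26;6 0 -40 0 0 0 26;6 0 -40 0 0 0 26;2 0 -15 0 0 0 26;0 0 0 0 0 0 26;0 0 0 0 0 0 26"

```text
time: 27.27
eef_pos: [0.4944, -0.247, 0.3551]
ee_rot: [0.704, -0.704, 0.073, -0.052]
force: [-0.2, 0.8, -1.5]
gripper_width: 0.031
```

```bash
python3 p.py .5061 -.2358 .0667 -10.2
```

```text
tool shift mm [ 13.5 133.4  13.5] turn deg [ 0.14  0.07 -1.68] world d [  11.7   11.2 -133.7] jaw yaw -10.13
w 0.031 F [-0.2  0.8 -1.5]
```

Emit:
jog_arm --series "12 20 13 0.1 0.1 -1.6 26;0 30 0 0 0 0 26;0 20 0 0 0 0 26;0 0 0 0 0 0 26;0 0 0 0 0 0 26"

```text
time: 27.68
eef_pos: [0.5093, -0.2258, 0.2831]
ee_rot: [0.706, -0.703, 0.059, -0.059]
force: [0.9, -0.0, -0.8]
gripper_width: 0.0309
```

```bash
python3 p.py .5061 -.2358 .0667 -10.2
```

```text
tool shift mm [ -1.5  61.7 -10.6] turn deg [-0.24  0.6  -0.05] world d [ -3.2 -10.  -61.7] jaw yaw -9.6
w 0.0309 F [ 0.9 -0.  -0.8]
```

Emit:
jog_arm --series "-1 5 -10 -0.2 0.6 0 26;0 20 0 0 0 0 26;0 15 -1 0 0 0 26;0 0 0 0 0 0 26;0 0 0 0 0 0 26"

```text
time: 28.1
eef_pos: [0.5094, -0.2339, 0.2477]
ee_rot: [-0.704, 0.705, -0.058, 0.063]
force: [0.7, -0.0, -0.3]
gripper_width: 0.0312
```

```bash
python3 p.py .5061 -.2358 .0667 -10.2
```

```text
tool shift mm [-3.1 26.3 -2.3] turn deg [0.11 0.34 0.41] world d [ -3.3  -1.9 -26.3] jaw yaw -9.86
w 0.0312 F [ 0.7 -0.  -0.3]
```

Emit:
jog_arm --series "-3 8 -2 0.1 0.3 0.4 26;0 13 -1 0 0 0 26;0 0 0 0 0 0 26;0 0 0 0 0 0 26"

```text
time: 28.43
eef_pos: [0.5073, -0.2379, 0.2292]
ee_rot: [-0.703, 0.706, -0.061, 0.065]
force: [0.1, -0.4, -0.3]
gripper_width: 0.0307
```

```bash
python3 p.py .5061 -.2358 .0667 -10.2
```

```text
tool shift mm [-1.6  7.8  1.9] turn deg [ 0.17 -0.07  0.36] world d [-1.2  2.1 -7.8] jaw yaw -10.27
w 0.0307 F [ 0.1 -0.4 -0.3]
```

Emit:
jog_arm --series "-1.5 5 2 0.2 0 0.4 26;0 0 0 0 0 0 26;0 0 0 0 0 0 26"

```text
time: 28.68
eef_pos: [0.5063, -0.2358, 0.2241]
ee_rot: [0.704, -0.704, 0.064, -0.063]
force: [-0.1, 0.6, -1.4]
gripper_width: 0.0311
```

```bash
python3 p.py .5061 -.2358 .0667 -10.2
```

```text
tool shift mm [-0.2  2.7 -0. ] turn deg [-0.03 -0.1  -0.05] world d [-0.2 -0.  -2.7] jaw yaw -10.3
w 0.0311 F [-0.1  0.6 -1.4]
```

Emit:
jog_arm --series "0 2.5 0 0 0 0 26;0 2 0 0 0 0 26"

```text
time: 28.85
eef_pos: [0.5069, -0.2356, 0.2212]
ee_rot: [-0.704, 0.704, -0.064, 0.063]
force: [-6.5, 3.1, 18.9]
gripper_width: 0.0313
```

Emit:
jog_arm --series "-0.5 0 0 0 0 0 26;0 0 0 0 0 0 34;0 0 0 0 0 0 40;0 0 0 0 0 0 50;0 0 0 0 0 0 65;0 0 0 0 0 0 85;0 0 0 0 0 0 85;0 -10 0 0 0 0 85;0 -20 0 0 0 0 85;0 -25 0 0 0 0 85"

```text
time: 29.68
eef_pos: [0.5047, -0.2346, 0.2742]
ee_rot: [0.706, -0.703, 0.066, -0.06]
force: [-0.4, -0.8, -0.1]
gripper_width: 0.0852
```

Emit:
jog_arm --series "0 -30 0 0 0 0 85;0 -30 0 0 0 0 85;0 -30 0 0 0 0 85;0 0 0 0 0 0 85;0 0 0 0 0 0 85"

```text
time: 30.1
eef_pos: [0.5067, -0.2344, 0.3763]
ee_rot: [0.704, -0.704, 0.063, -0.062]
force: [-0.6, -0.0, -0.8]
gripper_width: 0.085
```

```bash
python3 p.py .5232 .1545 .22 -.4;python3 - <<'E'
from workcell import viewer
from h import *
s=viewer.snapshot("wrist");cv2.imwrite("pics/w18.png",s["frame"][:,:,::-1])
print(proj(s,[[.5061,-.2358,.0344+.074]]))
E
```

```text
tool shift mm [-52.4   1.8 385.7] turn deg [-0.02 -9.76 -0.06] world d [ 16.5 388.9  -1.6] jaw yaw -10.16
w 0.085 F [-0.6 -0.  -0.8]
[[313.7346625  201.60434084]]
```

View pics/w18.png

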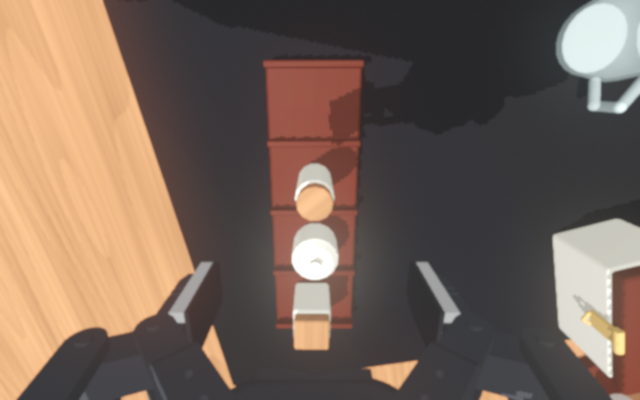

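Three are standing centred. Now the shouldered one.

Emit:
jog_arm --series "-5 0 40 0 0 0 85;-5 0 40 0 0 0 85;-5 0 40 0 0 0 85;-5 0 40 0 0 0 85;-5 0 40 0 0 0 85;-5 0 40 0 0 0 85;-5 0 40 0 0 0 85;-5 0 40 0 0 0 85;-5 0 40 0 0 0 85;0 0 0 0 -5 0 85"

```text
time: 30.98
eef_pos: [0.525, 0.1356, 0.3668]
ee_rot: [0.706, -0.706, 0.041, -0.032]
force: [-0.9, 0.3, 1.3]
gripper_width: 0.0851
```

Emit:
jog_arm --series "0 0 0 0 -5 0 85;0 0 0 0 0 0 85;0 0 0 0 0 0 85"

```text
time: 31.23
eef_pos: [0.5223, 0.1413, 0.3634]
ee_rot: [0.708, -0.706, 0.007, 0.007]
force: [-0.1, -0.8, 0.0]
gripper_width: 0.0847
```

```bash
python3 p.py .5232 .1545 .0624 -.4
```

```text
tool shift mm [  3.8 146.3  12.8] turn deg [-0.12  0.39 -1.12] world d [   0.9   13.2 -146.3] jaw yaw -0.01
w 0.0847 F [-0.1 -0.8  0. ]
```

Emit:
jog_arm --series "2 10 13 -0.1 0.4 -1.1 85;0 0 0 0 0 0 85;0 0 0 0 0 0 85"

```text
time: 31.48
eef_pos: [0.5241, 0.1513, 0.3512]
ee_rot: [-0.706, 0.708, -0.007, 0.005]
force: [1.0, -1.0, -0.1]
gripper_width: 0.085
```

```bash
python3 p.py .5232 .1545 .0624 -.4; python3 - <<'E'
from workcell import viewer
import pickle
from h import *
s=viewer.snapshot("wrist");pickle.dump(s,open("w19.pkl","wb"));im=s["frame"][:,:,::-1]
cv2.imwrite("pics/w19c.png",cv2.resize(im[130:330,220:420],None,fx=3,fy=3,interpolation=cv2.INTER_CUBIC))
print(proj(s,[[.5232,.1545,.1074],[.5232,.1545,.0804]])*3-np.array([220,130])*3)
E
```

```text
tool shift mm [ -0.4 134.1   3.5] turn deg [ 0.14 -0.56 -0.22] world d [  -0.9    3.2 -134.1] jaw yaw -0.96
w 0.085 F [ 1.  -1.  -0.1]
[[281.7879179  228.23179966]
 [282.21880705 191.45922925]]
```

View pics/w19c.png

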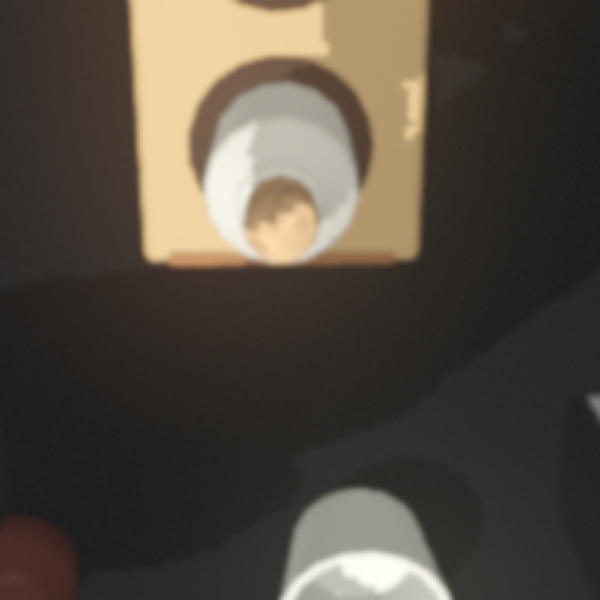

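Emit:
jog_arm --series "-1 15 4 0.2 -0.5 -0.2 85;0 25 1 0 0 0 85;0 25 1 0 0 0 85;0 25 1 0 0 0 85;0 0 0 0 0 0 85;0 0 0 0 0 0 85"

```text
time: 32.03
eef_pos: [0.527, 0.1508, 0.2616]
ee_rot: [-0.706, 0.708, -0.007, 0.01]
force: [0.8, 0.4, 0.7]
gripper_width: 0.085
```

```bash
python3 p.py .5232 .1545 .0624 -.4
```

```text
tool shift mm [-4.  44.5  3.7] turn deg [ 0.16 -0.98  0.25] world d [ -3.8   3.7 -44.5] jaw yaw -1.38
w 0.085 F [0.8 0.4 0.7]
```

Emit:
jog_arm --series "-4 5 4 0.2 -1 0.3 85;0 18 0 0 0 0 85;0 15 0 0 0 0 85;0 0 0 0 0 0 85;0 0 0 0 0 0 85"

```text
time: 32.45
eef_pos: [0.526, 0.1541, 0.2279]
ee_rot: [0.708, -0.706, 0.001, -0.006]
force: [0.6, 0.8, 0.2]
gripper_width: 0.0848
```

```bash
python3 p.py .5232 .1545 .0624 -.4
```

```text
tool shift mm [-2.9 10.8  0.3] turn deg [-0.1  -0.13  0.43] world d [ -2.8   0.4 -10.8] jaw yaw -0.53
w 0.0848 F [0.6 0.8 0.2]
```

Emit:
jog_arm --series "-3 8 0 -0.1 -0.1 0.4 85;0 3 0 0 0 0 85;0 0 0 0 0 0 85;0 0 0 0 0 0 85"

```text
time: 32.78
eef_pos: [0.5238, 0.1549, 0.2185]
ee_rot: [0.707, -0.707, 0.001, -0.004]
force: [-0.7, -0.0, -0.2]
gripper_width: 0.085
```

```bash
python3 p.py .5232 .1545 .0624 -.4
```

```text
tool shift mm [-0.6  1.4 -0.4] turn deg [-0.04  0.    0.2 ] world d [-0.6 -0.4 -1.4] jaw yaw -0.4
w 0.085 F [-0.7 -0.  -0.2]
```

Emit:
jog_arm --series "-0.5 1 0 0 0 0.2 65;0 0 0 0 0 0 55;0 0 0 0 0 0 46;0 0 0 0 0 0 41;0 0 0 0 0 0 34;0 0 0 0 0 0 34;0 0 0 0 0 0 34;0 0 0 0 0 0 34" --force 40

```text
time: 33.45
eef_pos: [0.5237, 0.1553, 0.2186]
ee_rot: [0.708, -0.707, 0.002, -0.003]
force: [-0.7, -0.6, 0.0]
gripper_width: 0.039
```

Emit:
jog_arm --series "0 -5 0 0 0 0 34;0 -15 0 0 0 0 34;0 -25 0 0 0 0 34;0 -30 0 0 0 0 34;0 -30 0 0 0 0 34;0 -30 0 0 0 0 34;0 0 0 0 0 0 34"

```text
time: 34.03
eef_pos: [0.5215, 0.155, 0.3603]
ee_rot: [-0.707, 0.707, -0.004, -0.001]
force: [2.3, 0.4, -1.4]
gripper_width: 0.0391
```

```bash
python3 p.py .5182 -.1688 .2 -10.2; python3 - <<'E'
from workcell import viewer
from h import *
s=viewer.snapshot("wrist");cv2.imwrite("pics/w20.png",s["frame"][:,:,::-1])
E
```

```text
tool shift mm [  -1.9    5.7 -323.8] turn deg [ 0.06  9.97 -0.42] world d [  -3.3 -323.8   -5.6] jaw yaw -0.23
w 0.0391 F [ 2.3  0.4 -1.4]
```

View pics/w20.png

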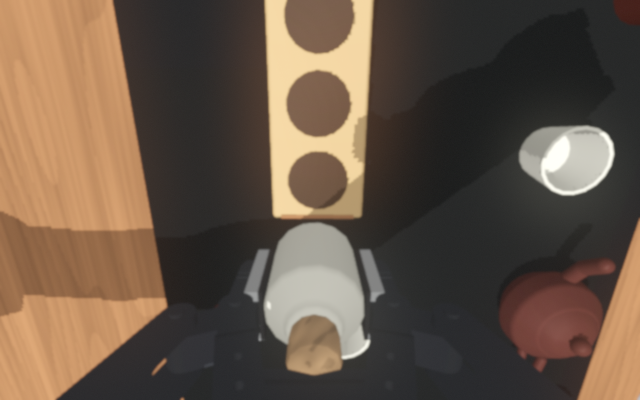

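Emit:
jog_arm --series "0 0 0 0 5 0 34;0 0 -10 0 5 0 34;3 0 -25 0 0 0 34;6 0 -40 0 0 0 34;7 0 -40 0 0 0 34;7 0 -40 0 0 0 34;7 0 -40 0 0 0 34;7 0 -40 0 0 0 34;7 0 -40 0 0 0 34;5 0 -25 0 0 0 34"

```text
time: 34.92
eef_pos: [0.5094, -0.1495, 0.3538]
ee_rot: [0.706, -0.704, 0.064, -0.049]
force: [-0.3, -0.1, -1.7]
gripper_width: 0.0386
```

Emit:
jog_arm --series "0 0 0 0 0 0 34;0 0 0 0 0 0 34"

```text
time: 35.08
eef_pos: [0.5067, -0.1593, 0.3515]
ee_rot: [0.704, -0.704, 0.071, -0.053]
force: [-0.4, 0.7, -1.6]
gripper_width: 0.0389
```

```bash
python3 p.py .5182 -.1688 .0611 -10.2
```

```text
tool shift mm [ 16.4 135.3  -7.1] turn deg [ 0.11  0.11 -1.46] world d [  11.5   -9.5 -135.7] jaw yaw -10.09
w 0.0389 F [-0.4  0.7 -1.6]
```

Emit:
jog_arm --series "15 20 -9 0.1 0.1 -1.4 34;0 30 -1 0 0 0 34;0 20 -1 0 0 0 34;0 0 0 0 0 0 34;0 0 0 0 0 0 34"

```text
time: 35.5
eef_pos: [0.5188, -0.1689, 0.2783]
ee_rot: [0.705, -0.704, 0.062, -0.06]
force: [0.5, 0.3, -0.8]
gripper_width: 0.0385
```

```bash
python3 p.py .5182 -.1688 .0611 -10.2
```

```text
tool shift mm [-0.4 62.5 -0.1] turn deg [-0.12  0.26 -0.14] world d [ -0.6   0.1 -62.5] jaw yaw -9.94
w 0.0385 F [ 0.5  0.3 -0.8]
```

Emit:
jog_arm --series "-1 5 0 -0.1 0.2 -0.1 34;0 20 -2 0 0 0 34;0 20 -2 0 0 0 34;0 0 0 0 0 0 34;0 0 0 0 0 0 34"

```text
time: 35.92
eef_pos: [0.52, -0.1673, 0.2375]
ee_rot: [-0.705, 0.705, -0.057, 0.063]
force: [0.2, 0.1, -0.8]
gripper_width: 0.0385
```

```bash
python3 p.py .5182 -.1688 .0611 -10.2
```

```text
tool shift mm [-1.7 21.7 -1.7] turn deg [-0.03  0.49  0.44] world d [ -1.8  -1.5 -21.7] jaw yaw -9.71
w 0.0385 F [ 0.2  0.1 -0.8]
```

Emit:
jog_arm --series "-1.5 8 -2 0 0.5 0.4 34;0 8 0 0 0 0 34;0 0 0 0 0 0 34;0 0 0 0 0 0 34"

```text
time: 36.25
eef_pos: [0.5203, -0.1683, 0.2248]
ee_rot: [-0.704, 0.705, -0.06, 0.065]
force: [0.7, -0.1, -0.6]
gripper_width: 0.0391
```

```bash
python3 p.py .5182 -.1688 .0611 -10.2
```

```text
tool shift mm [-2.   9.  -0.9] turn deg [0.04 0.02 0.4 ] world d [-2.1 -0.5 -9. ] jaw yaw -10.18
w 0.0391 F [ 0.7 -0.1 -0.6]
```

Emit:
jog_arm --series "-2 6 -1 0 0 0.4 34;0 0 0 0 0 0 34;0 0 0 0 0 0 34"

```text
time: 36.5
eef_pos: [0.5187, -0.1691, 0.2193]
ee_rot: [-0.704, 0.705, -0.062, 0.063]
force: [-0.9, -0.3, -1.8]
gripper_width: 0.0391
```

```bash
python3 p.py .5182 -.1688 .0611 -10.2
```

```text
tool shift mm [-0.5  3.5  0.2] turn deg [0.07 0.01 0.09] world d [-0.5  0.3 -3.5] jaw yaw -10.19
w 0.0391 F [-0.9 -0.3 -1.8]
```

Emit:
jog_arm --series "-0.5 3 0 0 0 0 34;0 2 0 0 0 0 34"

```text
time: 36.67
eef_pos: [0.5186, -0.1692, 0.2155]
ee_rot: [-0.703, 0.705, -0.063, 0.063]
force: [-6.2, 1.6, 17.5]
gripper_width: 0.0389
```

Emit:
jog_arm --series "0 0 0 0 0 0 34;0 0 0 0 0 0 42;0 0 0 0 0 0 50;0 0 0 0 0 0 65;0 0 0 0 0 0 85;0 0 0 0 0 0 85;0 -10 0 0 0 0 85;0 -20 0 0 0 0 85;0 -25 0 0 0 0 85;0 -25 0 0 0 0 85"

```text
time: 37.5
eef_pos: [0.5161, -0.1684, 0.2941]
ee_rot: [0.705, -0.704, 0.066, -0.059]
force: [0.6, -0.3, 0.5]
gripper_width: 0.0853
```

Emit:
jog_arm --series "0 -30 0 0 0 0 85;0 -30 0 0 0 0 85;0 -30 -30 0 0 0 85;0 -10 -40 0 0 0 85;0 0 -40 0 0 0 85;0 0 -40 0 0 0 85;0 0 0 0 0 0 85;0 0 0 0 0 0 85"

```text
time: 38.17
eef_pos: [0.4938, -0.3157, 0.4134]
ee_rot: [-0.702, 0.707, -0.055, 0.062]
force: [0.8, 1.2, -0.3]
gripper_width: 0.0849
```

```bash
python3 - <<'E'
from workcell import viewer,readout
from h import *
import pickle
for n in ["wrist","scene","side"]:
    s=viewer.snapshot(n);cv2.imwrite(f"pics/{n}21.png",s["frame"][:,:,::-1])
    if n=="wrist":
        pickle.dump(s,open("w21.pkl","wb"));im=s["frame"][:,:,::-1]
        cv2.imwrite("pics/w21c.png",cv2.resize(im[20:320,180:480],None,fx=2,fy=2,interpolation=cv2.INTER_CUBIC))
        print(proj(s,[[.4821,-.3696,.0964],[.4941,-.3027,.0884],[.5061,-.2358,.1084],[.5182,-.1688,.1044]])*2-np.array([360,40]))
print(readout.get_state()["eef_pos"])
E
```

```text
[[255.07949431 429.75308664]
 [256.19082557 287.46084593]
 [257.08017401 130.75316374]
 [258.75824082 -65.80657884]]
[ 0.49405211 -0.31405956  0.41238686]
```

View pics/w21c.png

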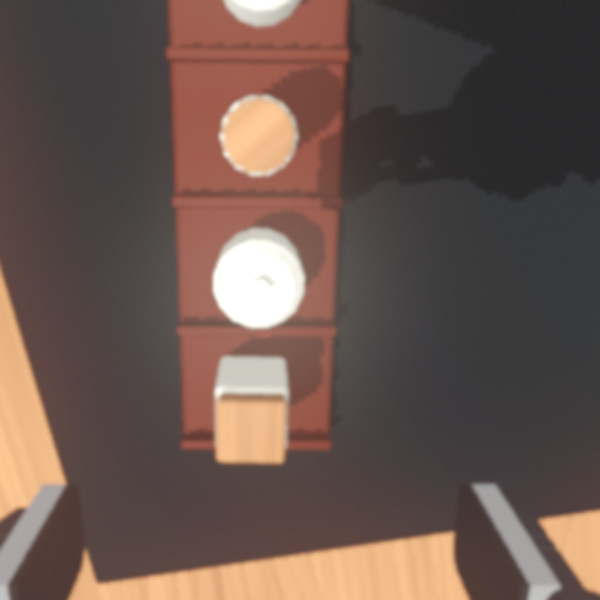

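View pics/side21.png

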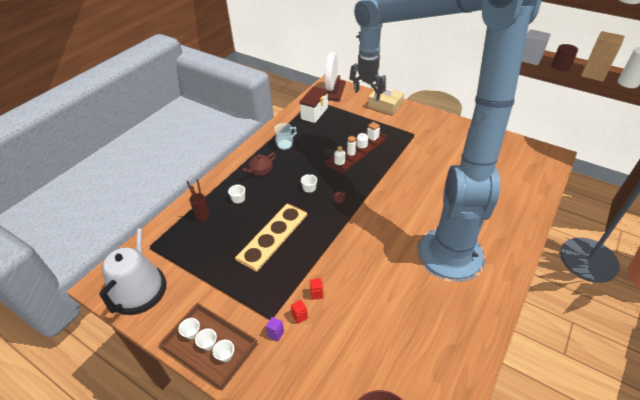

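```bash
python3 - <<'E'
import cv2
im=cv2.imread("pics/scene21.png"); cv2.imwrite("pics/sc21c.png",cv2.resize(im[130:230,140:270],None,fx=6,fy=6,interpolation=cv2.INTER_CUBIC))
E
```

```text
(no output)
```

View pics/sc21c.png

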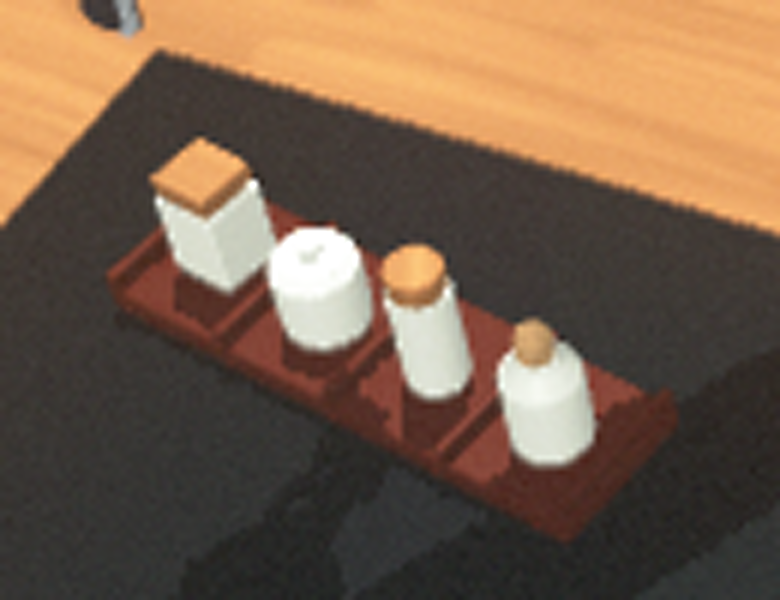

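```bash
python3 -c "
from workcell import workorder
print(workorder.close_job())"
```

```text
the job is handed in; nothing more can be done
None
```

All four caddies are on the rosewood rack in reverse order, and the job was handed in at about 38 s of the allowed 122 s. From the robot's right to left they are square, squat, tall and shouldered, so a guest facing me sees square, squat, tall, shouldered from left to right.

- **Final pictures:** all four stand upright in their own bays and are released, with the open gripper well clear. In the last close wrist view the square, squat and tall caddies lie within about 3 mm of their bay centres. The shouldered one was mostly out of that frame, so for its centring I have the arm position at release (within 1 mm of the bay centre) and the look of the scene view. I took no second set of pictures to compare for stillness.
- **Corrections on the way:** the square caddy touched the floor before I noticed and slid about 3.6 mm in its bay. I lifted it, moved it back and set it down within about 1.5 mm. The set-down contact forces I read stayed under 20 N.

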